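# Pack the lidded pots into the bolted meal carrier

## Robot

A 7-joint arm with a two-finger parallel gripper is mounted at the origin on the work surface. World frame = base frame: x ahead of the robot, y to its left, z up, the work surface at z = 0. Lengths are in m, angles in degrees, forces in N, time in s.
With the tool pointing down it reaches from about 0.425 to 0.875 m from the base axis. Payload 4.7 kg.
Tool frame: the origin (TCP) lies midway between the tips of the shut fingers; the grasp point (between the pads) lies 19 mm behind it; z points along the fingers, y is the line along which they close (so a half turn about z gives the same grasp; the last joint's range is limited). The gripper opens to 87 mm and grips with 3 to 60 N. Pads are 19 mm wide; open, the fingers measure 117 mm over their backs; the gripper's body (75 mm by 190 mm) begins 51 mm behind the grasp point.
Start: joints at [65.036, 18.392, -4.016, 83.108, 1.295, 78.541, -3.26], TCP at [0.283, -0.585, 0.223] pointing down, gripper open.
Joint ranges: [-163.93, 163.93], [-17.29, 119.83], [-79.2, 71.16], [3.27, 140.29], [-89.18, 269.18], [5.43, 117.66], [-154.24, 154.24]. Speed limits (degrees/s): [147.25, 147.25, 180, 180, 180, 180, 180].

## Interface

Orientations are given as [roll, pitch, yaw] about the fixed x, y, z axes, in that order (R = Rz(yaw) Ry(pitch) Rx(roll)).
In Python, from cell import env, viewer, boxes_of, masks_of gives the robot as it stands. The module is installed in compiled form; this text tells all that it offers.
- The arm moves only by the tool apply_moves, never from a script. Its argument "moves" is a list of rows, each a list of 7 numbers: the shift along the tool's x, y, z scaled (see below), then the turn, a rotation vector about the tool's x, y, z scaled (see below), then the opening, from 0 (shut) to 1 (fully open). A call has 1 to 20 rows; each row is the pose to reach, as a shift and turn from the pose commanded when the call began, along the tool's axes at that moment; what a row does not reach only later rows make up. The controller multiplies each number of a shift by 0.2 m and each number of a turn by 1.5 rad. A row lasts 1/10 s, in which the tool goes at most 50 mm and 8.59 degrees, less where a joint would pass 70% of its speed; a pose out of reach is approached as far as the arm can. A call with a number of a shift or a turn outside -1 to 1 is refused whole. A call with a gripper value outside its range is refused whole. The fingers move at their own pace and stop on an object; "grip_force" is the grip in N (left out, the last holds). Time passes only in rows, so rows that repeat a pose let the fingers close. It gives the time, the measured TCP pose, the force, the opening and the grip force at its end, in the units of the state.
- env.get_obs(): the state, without advancing time (a new reading comes with each control period).
- viewer.read_camera(name): name is "scene" or "top" or "wrist"; returns the picture (480x640x3 uint8, red, green, blue); there is no depth.
- viewer.get_calibration(name): a dict with "fov_y" (degrees; the focal length in pixels is half the picture's height over the tangent of half this angle, whatever the lens; pixels are square), "cx", "cy" (the principal point, pixels), "position" and "orientation" of the camera in the world. Camera axes: x right, y up, looking along -z (the intrinsics and any distortion apply to the point x, -y, -z); pixel columns grow to the right and rows downward; lengths in m; the calibration is good to about 2 mm. A picture is of the moment at which its call begins: read the wrist's pose just before it. get_calibration takes no time and is no camera call; for the wrist camera it gives the pose at the moment of the call.
- env.sign_off(): hands the job in; it is judged then, once.
Trained networks look in the newest picture that a camera, given by its name, has taken for a name from the list of things; names that differ only in an ending like _2 or _b are one class to them, and where a whole thing is asked for, a point or a joint stands for the part that bears it (a point fixed in the world has none). Each returns a list of dicts, best first, with "conf" (0 to 1); they miss things now and then, are a little off and sometimes report something else, mostly with a low value. They report only what shows in the picture. A call takes as long as a camera call. They do not tell look-alikes from the thing itself.
- boxes_of(camera, target): "location" ([column, row] in pixels, amid what is visible of it).
- masks_of(camera, target): "pixels" (480x640 bool, what is visible of it) and "location" ([column, row] in pixels, amid what is visible of it).
The state is a dict: "time_s": time; "qpos": joint angles; "joint_velocities": joint speeds; "effort": joint torques, N m; "tool_pos": TCP position; "tool_rot": TCP orientation; "force": force on the tool from outside, world axes, zero at the start; "wrist_torque": the same for the moment, N m; "grip_width": finger opening in m; "grasp_force": force on a finger pad.
Only numpy, scipy, OpenCV 4.12 (cv2) and the standard library are available. Lean on these libraries where they do the work, as an engineer would, in place of code of your own. Each camera call takes 0.05 s, during which the arm holds its last target. There are 200 camera calls.

## Task

Pack this order: unlock the meal carrier on the bench (swing the keeper away from behind the bolt, draw the bolt, lift the lid until it stands up) and swing the warming lamp fully aside to its left stop so that you can get at the pots, then set every lidded pot upright on the carrier's floor without dropping it. When all are in, shut the lid, shoot the bolt home and swing the keeper back behind it; leave the lamp aside, and leave the pot without a lid and everything else on the bench where it stands.

Things in the scene. Friction and masses are not known exactly. Their poses are not given: they have to be found in the camera images.
- carrier: Grey meal carrier fixed on the bench: tub 180 (its x) x 340 (y) x 85 mm high under a hollow lid. Walls and floor 15 mm, inside 150 x 310 mm: four pots fit in a row along y, standing 15 mm above the origin. Origin: centre of the underside; z up; x points away from the robot, to the lid hinge. Outside the +y end a steel staple, 160 mm high, takes the bolt, 40 mm to the robot's side of the middle.
- lid (a joint): Carrier lid, rad: 0 shut, grows as its robot-side edge lifts, stop at 1.65 (just past upright). Shell 180 x 340 x 50 mm, top 136 mm above the bench when shut; 110 mm of room inside above the floor. Friction hinge: stays at any angle, about 6 N up at the handle opens it, 1 to 6 N shuts it. Cannot rise while the bolt is in the staple, nor shut onto it with the bolt out.
- lid_handle (a point): Middle of the lid's black bar handle: 12 mm round, 100 mm along the carrier's y, 35 mm in front of the lid's robot-side face, 105 mm above the bench when shut. Pinched across the bar from above, it can be led by fingers that always point down: a circle of 216 mm radius about lid_hinge (it starts 5 degrees above the hinge's level), 300 mm above the bench when upright.
- lid_hinge (a point): Point on the lid's hinge axis (along the carrier's y, at the tub's far upper edge, 85 mm above the bench), abreast of the handle.
- bolt (a joint): Steel slide bolt on the lid's top, m: 0 shot home through the staple, grows as it is drawn back along the carrier's -y, stop at 0.036 (clear of the staple). Friction 1.5 N. Cannot be drawn while the keeper lies behind it.
- bolt_knob (a point): Grip point on the bolt's upright knob: 12 mm round with a 15 mm head, 30 mm tall above the bar, this point 8 mm below its top, 171 mm above the bench when the lid is shut. Moves with the bolt.
- keeper (a joint): Dark steel swing keeper on the lid's top, a flat pawl 57 mm long, rad: 0 in line behind the bolt's tail (4 mm gap), blocking it; grows as its free end swings away from the robot (from the carrier's +y to its +x, clockwise from above), stop at 1.6. Stays where it is left (about 1 N at the knob). Goes back to 0 only with the bolt fully home.
- keeper_knob (a point): Grip point on the keeper's upright knob, 36 mm from its pivot: 11 mm round with a 14 mm head, 30 mm tall above the pawl, this point 8 mm below its top, 173 mm above the bench when the lid is shut. 41 mm from the bolt knob when both are closed.
- keeper_pivot (a point): On the keeper's upright pivot axis, at the height of keeper_knob, in line with the bolt.
- lamp (a joint): Swing arm of the warming lamp, rad: at the start (0 to 0.2) its shade is over the pots; grows as the free end swings to the robot's left (clockwise from above), stop at 1.22, clear of the pots. Friction 0.2 N m: stays where it is left. The shade (104 mm across, mouth 198 mm above the bench) hangs 195 mm out from the post.
- lamp_grip (a point): Grip point on the black upright knob near the lamp arm's free end: 15 mm round with a 20 mm ball on top, 45 mm tall above the arm (a level bar 16 mm square, its top 296 mm above the bench); this point 10 mm below the ball's centre, 321 mm above the bench. Its x axis points outward along the arm: the post's upright axis, on which the arm turns, is 270 mm back along -x.
- open_pot: Steel pot of the same size (66 mm wide, 60 mm high) with no lid, empty: it stays where it is. Origin: centre of its underside.
- bowl: Small white bowl, 90 mm wide, 42 mm high, bystander. Origin: centre of its underside.
- shaker: Steel shaker, 42 mm wide, 78 mm high, bystander. Origin: centre of its underside.
- mill: Dark wooden pepper mill, 54 mm wide, 135 mm high, bystander. Origin: centre of its underside.
- spoon: Steel spoon, 220 mm long, lying on the bench, bystander.
- mug: White cup, 76 mm wide, 85 mm high, bystander. Origin: centre of its underside.
- pot1: Lidded steel pot (two to four are there), 66 mm wide, 71 mm at the lid's rim, 150 to 310 g; the lid does not come off. Origin: centre of its underside; z up. Round black knob in the middle of the lid, to be pinched from above: 17 mm thick, 24 mm tall, its top 90 mm above the origin.
- pot2: Lidded steel pot (two to four are there), 66 mm wide, 71 mm at the lid's rim, 150 to 310 g; the lid does not come off. Origin: centre of its underside; z up. Round black knob in the middle of the lid, to be pinched from above: 17 mm thick, 24 mm tall, its top 90 mm above the origin.
- pot3: Lidded steel pot (two to four are there), 66 mm wide, 71 mm at the lid's rim, 150 to 310 g; the lid does not come off. Origin: centre of its underside; z up. Round black knob in the middle of the lid, to be pinched from above: 17 mm thick, 24 mm tall, its top 90 mm above the origin.
- pot4: Lidded steel pot (two to four are there), 66 mm wide, 71 mm at the lid's rim, 150 to 310 g; the lid does not come off. Origin: centre of its underside; z up. Round black knob in the middle of the lid, to be pinched from above: 17 mm thick, 24 mm tall, its top 90 mm above the origin.
Not all that is in view belongs to the job. Leave any blue look-alike of the pot2 alone.

How it is judged:
By the outcome, as a careful person would: the job done as asked, in the order asked, and still so for the second after the job is handed in, with the robot touching nothing.
Of pot1, pot2, pot3, pot4 only 2 to 4 are there at a start; the rules pass over those that are not, and their reading is None.
At some moment in a run one of pot1, pot2, pot3, pot4 may be knocked a few centimetres aside while the robot is not near it.
It also fails if it takes over 210 s, if anything falls off the work surface, if the arm or the gripper's body presses on something with over 40 N, if the wrist force passes 120 N, or if a joint passes its speed limit or range.

## Working session

There is one attempt and no reset: what is moved stays moved. The work goes in short steps, Python scripts to look and compute and a tool call to move; the robot and the scene stay as the last step left them, time stands still between calls to the robot, and variables do not carry over. Pictures are saved under pics/ and viewed, at most 14 in all, crops included, and the job is handed in when it is done.

Besides the shell and the picture viewer there is one more tool, called after ">>>" by a JSON object that holds its "api" and its "payload", one argument or row to a line. apply_moves: Moves the arm, as the interface text tells. Shifts and turns lie within -1 to 1; 1 stands for 0.2 m of shift or 1.5 rad of turn. Its arguments: {"type":"object","properties":{"moves":{"type":"array","items":{"type":"array","items":{"type":"number","minimum":-1,"maximum":1}}},"grip_force":{"type":"number"}},"required":["moves"]}

```bash
mkdir -p pics
cat > h.py <<'E'
import numpy as np, cv2
from scipy.spatial.transform import Rotation as R
from cell import env, viewer, boxes_of, masks_of
def rot(o):
    o=np.array(o,float)
    if o.shape==(3,3): return o
    if o.size==4: return R.from_quat(o).as_matrix()
    return R.from_euler('xyz',o,degrees=True).as_matrix()
def ray(cal,px):
    f=240/np.tan(np.radians(cal['fov_y'])/2)
    k=np.array(cal.get('distortion',np.zeros(5)),float).ravel() if not isinstance(cal.get('distortion'),str) and cal.get('distortion') is not None else np.zeros(5)
    K=np.array([[f,0,cal['cx']],[0,f,cal['cy']],[0,0,1]])
    u=cv2.undistortPoints(np.array([[px]],float),K,k)[0,0]
    d=rot(cal['orientation'])@np.array([u[0],-u[1],-1]); return np.array(cal['position']),d
def at(cal,px,z):
    p,d=ray(cal,px); return p+d*(z-p[2])/d[2]
def proj(cal,P):
    f=240/np.tan(np.radians(cal['fov_y'])/2)
    c=rot(cal['orientation']).T@(np.array(P)-np.array(cal['position'])); return np.array([cal['cx']+f*c[0]/-c[2],cal['cy']-f*c[1]/-c[2]])
def snap(cam,name):
    im=viewer.read_camera(cam); cv2.imwrite(f'pics/{name}.png',im[...,::-1]); return im
def to(P,yaw=None):
    o=env.get_obs();Rt=rot(o['tool_rot']);return Rt.T@(np.array(P)-np.array(o['tool_pos']))/0.2
E
python3 - <<'E'
from h import *
for c in ['scene','top','wrist']:
    im=snap(c,c+'0'); print(c,viewer.get_calibration(c))
a=cv2.imread('pics/top0.png')
for n in ['lid_handle','bolt_knob','keeper_knob','keeper_pivot','lamp_grip','pot1','open_pot','carrier']:
    for c in ['top','scene']:
        print(n,c,[(np.round(d['location']).tolist(),round(d['conf'],2)) for d in boxes_of(c,n)][:6])
print(env.get_obs())
E
```

```text
scene {'fov_y': 45.02716772468122, 'cx': 328.382545536526, 'cy': 241.81995402065618, 'position': array([1.09001524, 0.61280037, 1.35349748]), 'orientation': array([ 37.609298  ,  -0.21959255, 141.61267376])}
top {'fov_y': 43.264823066581464, 'cx': 316.5570964841734, 'cy': 233.03074643872833, 'position': array([ 0.24481668, -0.06355132,  1.98049791]), 'orientation': array([ 9.08770715e+00,  4.54746542e-02, -8.92248007e+01])}
wrist {'fov_y': 70.8882024835082, 'cx': 319.4693523464882, 'cy': 242.08619899516728, 'position': array([ 0.34711567, -0.55410212,  0.38411635]), 'orientation': array([-1.56295443e+01, -3.55666510e-02, -6.42846212e+01])}
lid_handle top [([352.0, 234.0], 0.71)]
lid_handle scene [([310.0, 246.0], 0.67)]
bolt_knob top [([306.0, 246.0], 0.64)]
bolt_knob scene [([347.0, 257.0], 0.66)]
keeper_knob top [([335.0, 243.0], 0.56), ([316.0, 243.0], 0.32)]
keeper_knob scene [([332.0, 240.0], 0.63), ([347.0, 255.0], 0.34)]
keeper_pivot top [([334.0, 247.0], 0.42)]
keeper_pivot scene [([332.0, 238.0], 0.42)]
lamp_grip top [([212.0, 217.0], 0.81)]
lamp_grip scene [([403.0, 301.0],
[... 500 characters left out ...]
': 0.95, 'qpos': array([65.03541442, 18.38886764, -4.01548174, 83.10705617,  1.29504552,
       78.54104576, -3.26049094]), 'joint_velocities': array([ 0.11467753, -0.03033067,  0.0014991 ,  0.04253638, -0.04222835,
       -0.01657182,  0.02039029]), 'effort': array([ 3.75239551e-04, -4.91108286e+01, -4.02793866e-01, -3.12774253e+01,
       -6.36307430e-02,  3.37154267e-02,  1.40513956e-05]), 'tool_pos': array([ 0.28259717, -0.58538183,  0.22262545]), 'tool_rot': array([1.79991838e+02, 2.99508432e-03, 2.57723019e+01]), 'force': array([ 0.66696059,  0.18513864, -0.77784958]), 'wrist_torque': array([-0.0377435 ,  0.02280704, -0.01175521]), 'grasp_force': 0.0, 'grip_width': 0.08694242096467537}
```

View pictures.

Run:
```python
import cv2
a=cv2.imread('pics/top0.png')[120:330,160:440]; b=cv2.imread('pics/scene0.png')[190:430,220:500]
cv2.imwrite('pics/top0c.png',cv2.resize(a,None,fx=2.8,fy=2.8,interpolation=cv2.INTER_CUBIC))
cv2.imwrite('pics/sc0c.png',cv2.resize(b,None,fx=2.5,fy=2.5,interpolation=cv2.INTER_CUBIC))
```

```text
(no output)
```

View pics/top0c.png

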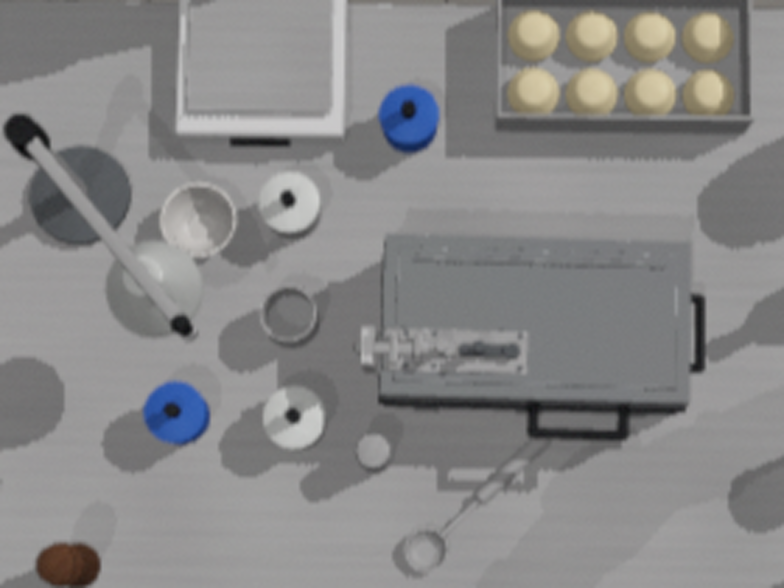

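View pics/sc0c.png

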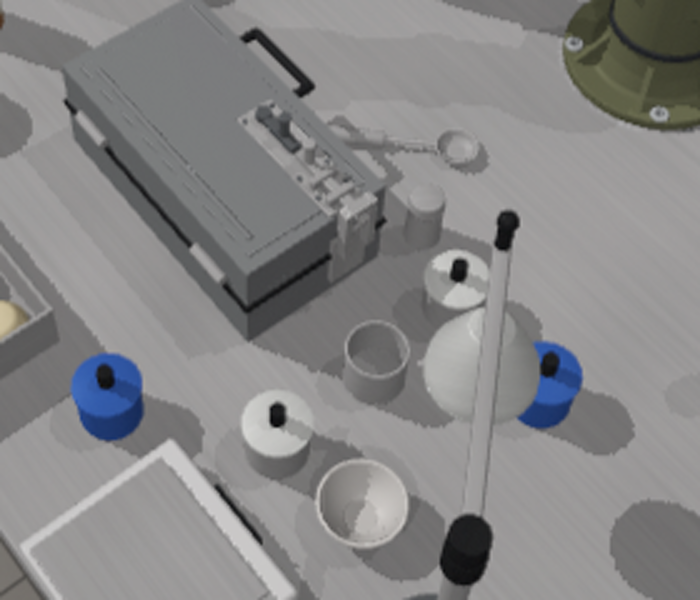

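Two lidded steel pots are visible in the top view, at (264,193) and (265,270). The blue look-alikes are at (303,160) and (222,271), and the open pot is at (263,231). The shade may hide something else. Now I'll compute positions.

```bash
cat >> h.py <<'E'
def tri(n,px):
    A=[];b=[]
    for c,p in zip(n,px):
        o,d=ray(viewer.get_calibration(c) if isinstance(c,str) else c,p);d=d/np.linalg.norm(d);M=np.eye(3)-np.outer(d,d);A.append(M);b.append(M@o)
    A=np.vstack(A);b=np.hstack(b);x=np.linalg.lstsq(A,b,rcond=None)[0];return x,np.linalg.norm(A@x-b)
E
python3 - <<'E'
from h import *
t=viewer.get_calibration('top');s=viewer.get_calibration('scene')
np.set_printoptions(precision=4,suppress=True)
def c(p): return (p[0]/2.8+160,p[1]/2.8+120)
def cs(p): return (p[0]/2.5+220,p[1]/2.5+190)
for n,a,z in [('handle',(579,434),.105),('boltknob',(404,352),.171),('keepknob',(490,350),.173),('lampgrip',(181,325),.321),('post',(22,130),.32),('potA',(288,199),.085),('potB',(293,415),.085),('open',(289,315),.06),('blue1',(172,411),.085),('blue2',(408,110),.085),
 ('lidTL',(387,237),.136),('lidTR',(690,241),.136),('lidBL',(382,395),.136),('lidBR',(686,404),.136),('shaker',(373,450),.078),('bowl',(197,220),.04),('mill',(68,565),.13),('drawerhandle',(260,142),.05),('staple',(368,347),.16)]:
    print(n,at(t,c(a),z))
for n,a,z in [('potA',(278,412),.085),('potB',(460,268),.085),('blue1',(549,362),.085),('lampgrip',(507,222),.331),('handle',(285,65),.105)]: print('s',n,at(s,cs(a),z))
print(tri(['top','scene'],[c((181,325)),cs((507,230))]),tri(['top','scene'],[c((490,350)),cs((283,120))]),tri(['top','scene'],[c((404,352)),cs((325,165))]))
E
```

```text
handle [ 0.4149 -0.2157  0.105 ]
boltknob [ 0.4949 -0.0217  0.171 ]
keepknob [ 0.4981 -0.1143  0.173 ]
lampgrip [0.4983 0.1963 0.321 ]
post [0.6955 0.3646 0.32  ]
potA [0.6819 0.1161 0.085 ]
potB [0.4338 0.1037 0.085 ]
open [0.5514 0.1136 0.06  ]
blue1 [0.4365 0.2397 0.085 ]
blue2 [ 0.7891 -0.0196  0.085 ]
lidTL [0.6284 0.0002 0.136 ]
lidTR [ 0.6284 -0.3363  0.136 ]
lidBL [0.452  0.0024 0.136 ]
lidBR [ 0.4466 -0.3301  0.136 ]
shaker [0.3963 0.0134 0.078 ]
bowl [0.6657 0.2262 0.04  ]
mill [0.2634 0.3385 0.13  ]
drawerhandle [0.758  0.1542 0.05  ]
staple [0.5014 0.0177 0.16  ]
s potA [0.687  0.1228 0.085 ]
s potB [0.4381 0.1116 0.085 ]
s blue1 [0.4437 0.2459 0.085 ]
s lampgrip [0.5017 0.1998 0.331 ]
s handle [ 0.4195 -0.2003  0.105 ]
(array([0.4986, 0.1982, 0.3143]), np.float64(0.0015482038960215698)) (array([ 0.498 , -0.1122,  0.1563]), np.float64(0.004943725586321674)) (array([ 0.4998, -0.0263,  0.1668]), np.float64(0.009040506004088539))
```

>>> {"api": "apply_moves", "payload": {
  "moves": [
    [1,-0.89,-0.8,0,0,-0.747,0.35],
    [1,-0.89,-0.8,0,0,-0.747,0.35],
    [1,-0.89,-0.8,0,0,-0.747,0.35],
    [1,-0.89,-0.8,0,0,-0.747,0.35],
    [1,-0.89,-0.8,0,0,-0.747,0.35],
    [1,-0.89,-0.8,0,0,-0.747,0.35],
    [1,-0.89,-0.8,0,0,-0.747,0.35],
    [1,-0.89,-0.8,0,0,-0.747,0.35],
    [1,-0.89,-0.8,0,0,-0.747,0.35],
    [1,-0.89,-0.8,0,0,-0.747,0.35]
  ]
}}

```text
time_s: 1.95
tool_pos: [0.385, -0.3384, 0.3824]
tool_rot: [-180.0, 0.0, 89.8]
force: [-0.2, 0.2, 0.6]
grip_width: 0.031
grasp_force: 0.0
```

>>> {"api": "apply_moves", "payload": {
  "moves": [
    [1,0.5,0,0,0,0,0.35],
    [1,0.5,0,0,0,0,0.35],
    [1,0.5,0,0,0,0,0.35],
    [1,0.5,0,0,0,0,0.35],
    [1,0.5,0,0,0,0,0.35],
    [1,0.5,0,0,0,0,0.35],
    [1,0.5,0,0,0,0,0.35]
  ]
}}

```text
time_s: 2.65
tool_pos: [0.4852, -0.1389, 0.3821]
tool_rot: [-179.9, 0.0, 89.9]
force: [0.5, -1.5, -0.2]
grip_width: 0.0302
grasp_force: 0.0
```

Run:
```python
from h import *
np.set_printoptions(precision=4,suppress=True)
c=viewer.get_calibration('wrist');im=snap('wrist','w1')
import pickle;pickle.dump(c,open('c1.pkl','wb'))
for n,z in [('bolt_knob',.171),('keeper_knob',.173),('lid_handle',.105)]:
    for d in boxes_of('wrist',n)[:3]: print(n,d['location'],round(d['conf'],2),at(c,d['location'],z))
print(env.get_obs()['tool_pos'],env.get_obs()['tool_rot'],env.get_obs()['qpos'],env.get_obs()['force'])
```

```text
bolt_knob [336.5, 111.3] 0.75 [ 0.5013 -0.0304  0.171 ]
keeper_knob [332.9, 192.1] 0.93 [ 0.4982 -0.1137  0.173 ]
lid_handle [362.6, 186.8] 0.55 [ 0.5391 -0.1157  0.105 ]
[ 0.4848 -0.1401  0.3823] [-179.9666    0.005    89.7582] [ 43.4127   0.0096 -30.0906  86.2284   0.0173  93.7947  13.0815] [-0.5736 -0.6095 -0.2786]
```

View pics/w1.png

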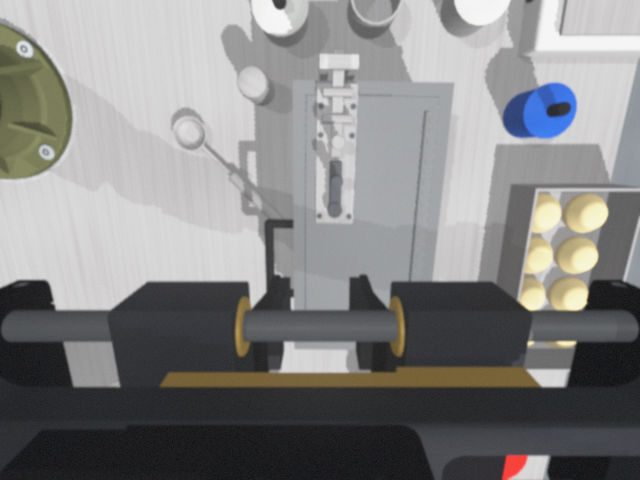

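Run:
```python
import cv2
a=cv2.imread('pics/w1.png')[40:240,270:400]
cv2.imwrite('pics/w1c.png',cv2.resize(a,None,fx=3,fy=3,interpolation=cv2.INTER_CUBIC))
```

```text
(no output)
```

View pics/w1c.png

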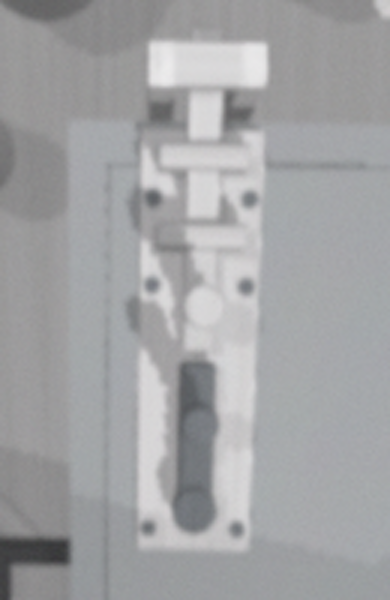

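In the w1 crop the bolt knob head is at (338,142), the keeper knob head at (336,182), and the pivot boss at (335,210).

Run:
```python
from h import *
import pickle
np.set_printoptions(precision=4,suppress=True)
c=pickle.load(open('c1.pkl','rb'))
for n,p,z in [('bolt',(338,142.3),.179),('keep',(336,181.7),.181),('piv',(334.7,210),.15),('stapleL',(320,56.5),.16),('stapleR',(359,56),.16),('lidL',(294,82),.136),('lidR',(452,84),.136)]: print(n,at(c,p,z))
```

```text
bolt [ 0.5028 -0.0614  0.179 ]
keep [ 0.5011 -0.1017  0.181 ]
piv [ 0.5013 -0.1378  0.15  ]
stapleL [0.4843 0.0234 0.16  ]
stapleR [0.5243 0.0237 0.16  ]
lidL [0.4554 0.0036 0.136 ]
lidR [0.631 0.001 0.136]
```

>>> {"api": "apply_moves", "payload": {
  "moves": [
    [0.19,0.08,0,0,0,0,0.35],
    [0.19,0.08,0.5,0,0,0,0.35],
    [0.19,0.08,0.9,0,0,0,0.35],
    [0.19,0.08,0.9,0,0,0,0.35],
    [0.19,0.08,0.9,0,0,0,0.35],
    [0.19,0.08,0.9,0,0,0,0.35],
    [0.19,0.08,0.9,0,0,0,0.35]
  ],
  "grip_force": 8
}}

```text
time_s: 3.55
tool_pos: [0.5016, -0.101, 0.2034]
tool_rot: [180.0, -0.0, 89.9]
force: [0.1, -0.3, -0.4]
grip_width: 0.03
grasp_force: 0.0
```

>>> {"api": "apply_moves", "payload": {
  "moves": [
    [0,0,0.1,0,0,0,0.35],
    [0,0,0.22,0,0,0,0.35],
    [0,0,0.22,0,0,0,0.35],
    [0,0,0.22,0,0,0,0],
    [0,0,0.22,0,0,0,0],
    [0,0,0.22,0,0,0,0],
    [0,0,0.22,0,0,0,0]
  ]
}}

```text
time_s: 4.25
tool_pos: [0.5031, -0.1004, 0.1602]
tool_rot: [179.8, 0.1, 90.0]
force: [1.6, -0.7, 4.0]
grip_width: 0.0132
grasp_force: 8.0
```

>>> {"api": "apply_moves", "payload": {
  "moves": [
    [-0.006,0.045,0,0,0,0,0],
    [-0.022,0.086,0,0,0,0,0],
    [-0.048,0.123,0,0,0,0,0],
    [-0.083,0.152,0,0,0,0,0],
    [-0.123,0.171,0,0,0,0,0],
    [-0.167,0.18,0,0,0,0,0],
    [-0.18,0.18,0,0,0,0,0],
    [-0.18,0.18,0,0,0,0,0]
  ]
}}

```text
time_s: 5.05
tool_pos: [0.5384, -0.1372, 0.1588]
tool_rot: [179.9, 0.0, 89.9]
force: [2.2, 1.0, 1.9]
grip_width: 0.0135
grasp_force: 8.0
```

>>> {"api": "apply_moves", "payload": {
  "moves": [
    [0,0,0,0,0,0,0.3],
    [0,0,0,0,0,0,0.3],
    [0,0,-0.3,0,0,0,0.3],
    [0,0,-0.3,0,0,0,0.3],
    [0,0,-0.3,0,0,0,0.3]
  ]
}}

```text
time_s: 5.55
tool_pos: [0.5383, -0.1364, 0.2204]
tool_rot: [179.8, 0.1, 90.0]
force: [0.4, -0.1, -0.1]
grip_width: 0.026
grasp_force: 0.0
```

Run:
```python
from h import *
np.set_printoptions(precision=4,suppress=True)
a=snap('top','t2')[210:270,290:370]; b=snap('scene','s2')[220:300,290:390]
a=cv2.resize(a,(400,300),interpolation=cv2.INTER_CUBIC);b=cv2.resize(b,(375,300),interpolation=cv2.INTER_CUBIC)
cv2.imwrite('pics/v2.png',np.hstack([a,b])[...,::-1])
```

```text
(no output)
```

View pics/v2.png

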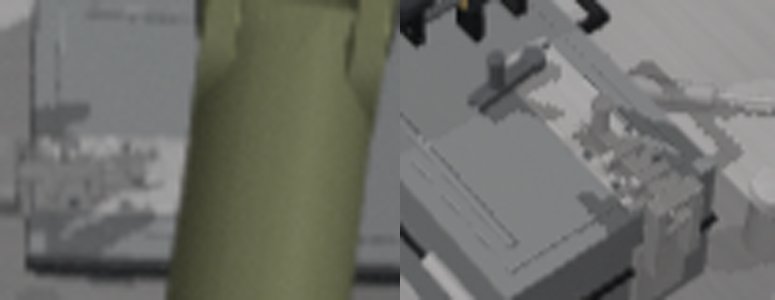

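>>> {"api": "apply_moves", "payload": {
  "moves": [
    [0.37,-0.175,0,0,0,0,0.35],
    [0.378,-0.175,0,0,0,0,0.35],
    [0.378,-0.175,0.15,0,0,0,0.35],
    [0.378,-0.175,0.32,0,0,0,0.35],
    [0.378,-0.175,0.32,0,0,0,0],
    [0.378,-0.175,0.32,0,0,0,0],
    [0.378,-0.175,0.32,0,0,0,0],
    [0.378,-0.175,0.32,0,0,0,0]
  ],
  "grip_force": 20
}}

```text
time_s: 6.45
tool_pos: [0.5037, -0.0608, 0.1554]
tool_rot: [179.8, 0.0, 90.0]
force: [3.4, 0.3, -4.1]
grip_width: 0.0132
grasp_force: 20.0
```

>>> {"api": "apply_moves", "payload": {
  "moves": [
    [-0.05,0,0,0,0,0,0],
    [-0.1,0,0,0,0,0,0],
    [-0.15,0,0,0,0,0,0],
    [-0.185,0,0,0,0,0,0],
    [-0.19,0,0,0,0,0,0],
    [-0.19,0,0,0,0,0,0]
  ]
}}

```text
time_s: 7.05
tool_pos: [0.5032, -0.0969, 0.1553]
tool_rot: [179.9, -0.2, 90.0]
force: [3.4, 5.6, 2.4]
grip_width: 0.0137
grasp_force: 20.0
```

>>> {"api": "apply_moves", "payload": {
  "moves": [
    [-0.185,0,0,0,0,0,0.35],
    [-0.185,0,0,0,0,0,0.35],
    [-0.185,0,-0.25,0,0,0,0.35],
    [-0.185,0,-0.6,0,0,0,0.3],
    [-0.9,-0.415,-0.72,0,0,0,0.28],
    [-0.9,-0.415,-0.72,0,0,0,0.28],
    [-0.9,-0.415,-0.72,0,0,0,0.28],
    [-0.9,-0.415,-0.72,0,0,0,0.28],
    [-0.9,-0.415,-0.72,0,0,0,0.28],
    [-0.9,-0.415,-0.72,0,0,0,0.28]
  ]
}}

```text
time_s: 8.05
tool_pos: [0.4187, -0.2786, 0.2985]
tool_rot: [-180.0, -0.0, 89.9]
force: [0.4, 0.4, -0.1]
grip_width: 0.0241
grasp_force: 0.0
```

Run:
```python
from h import *
np.set_printoptions(precision=4,suppress=True)
c=viewer.get_calibration('wrist');im=snap('wrist','w3')
for n,z in [('bolt_knob',.171),('keeper_knob',.173),('lid_handle',.105)]:
    for d in boxes_of('wrist',n)[:2]: print(n,d['location'],round(d['conf'],2),at(c,d['location'],z))
o=env.get_obs();print(o['tool_pos'],o['tool_rot'])
```

```text
bolt_knob [424.1, 13.3] 0.95 [ 0.496  -0.1094  0.171 ]
keeper_knob [445.9, 58.2] 0.65 [ 0.5147 -0.1403  0.173 ]
keeper_knob [448.8, 131.3] 0.6 [ 0.5223 -0.1938  0.173 ]
lid_handle [446.5, 131.1] 0.66 [ 0.5446 -0.1906  0.105 ]
[ 0.4198 -0.2771  0.2982] [-179.9566   -0.0316   90.1204]
```

View pics/w3.png

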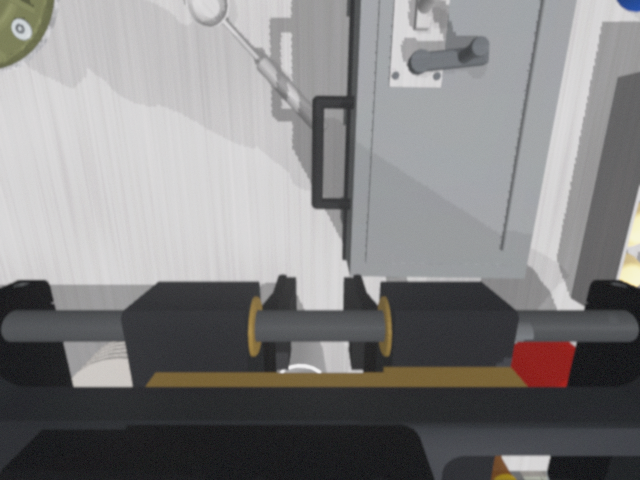

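The handle bar runs from (317,97) to (317,208) in the wrist view, and the pawl is swung clear.

Run:
```python
from h import *
c=viewer.get_calibration('wrist')
for p in [(317.5,152),(317.5,97),(317.5,208)]: print(at(c,p,.108))
```

```text
[ 0.41602921 -0.20892169  0.108     ]
[ 0.41605182 -0.15741168  0.108     ]
[ 0.41600412 -0.26607114  0.108     ]
```

>>> {"api": "apply_moves", "payload": {
  "moves": [
    [0.2,-0.015,0,0,0,0,0.28],
    [0.333,-0.015,0.1,0,0,0,0.28],
    [0.333,-0.015,0.6,0,0,0,0.28],
    [0.333,-0.015,0.8,0,0,0,0.28],
    [0.333,-0.015,0.8,0,0,0,0.28],
    [0.333,-0.015,0.9,0,0,0,0.28],
    [0.333,-0.015,1.0,0,0,0,0.28]
  ]
}}

```text
time_s: 8.95
tool_pos: [0.416, -0.2104, 0.0968]
tool_rot: [-179.9, -0.1, 90.1]
force: [-0.5, -0.2, 0.8]
grip_width: 0.0246
grasp_force: 0.0
```

>>> {"api": "apply_moves", "payload": {
  "moves": [
    [0,0,0.06,0,0,0,0.28],
    [0,0,0.06,0,0,0,0],
    [0,0,0.06,0,0,0,0],
    [0,0,0.06,0,0,0,0],
    [0,0,0.06,0,0,0,0]
  ],
  "grip_force": 25
}}

```text
time_s: 9.45
tool_pos: [0.4163, -0.2119, 0.0873]
tool_rot: [-180.0, 0.0, 90.0]
force: [-1.8, 1.9, 1.6]
grip_width: 0.0115
grasp_force: 25.0
```

>>> {"api": "apply_moves", "payload": {
  "moves": [
    [0,0.02,-0.13,0,0,0,0],
    [-0.001,0.055,-0.258,0,0,0,0],
    [-0.002,0.105,-0.379,0,0,0,0],
    [-0.003,0.17,-0.494,0,0,0,0],
    [-0.004,0.249,-0.6,0,0,0,0],
    [-0.006,0.339,-0.696,0,0,0,0],
    [-0.007,0.441,-0.78,0,0,0,0],
    [-0.009,0.552,-0.85,0,0,0,0]
  ]
}}

```text
time_s: 10.25
tool_pos: [0.5236, -0.214, 0.2589]
tool_rot: [-179.6, 0.0, 89.9]
force: [-9.3, 2.0, 7.1]
grip_width: 0.0112
grasp_force: 25.0
```

>>> {"api": "apply_moves", "payload": {
  "moves": [
    [-0.002,0.119,-0.057,0,0,0,0],
    [-0.004,0.244,-0.099,0,0,0,0],
    [-0.006,0.373,-0.125,0,0,0,0],
    [-0.008,0.505,-0.135,0,0,0,0],
    [-0.01,0.618,-0.131,0,0,0,0],
    [-0.011,0.655,-0.127,0,0,0,0],
    [-0.011,0.655,-0.127,0,0,0,0]
  ]
}}

```text
time_s: 10.95
tool_pos: [0.6603, -0.2168, 0.2832]
tool_rot: [179.7, 0.1, 90.0]
force: [3.6, -2.0, 1.8]
grip_width: 0.0109
grasp_force: 25.0
```

>>> {"api": "apply_moves", "payload": {
  "moves": [
    [-0.011,0.655,-0.127,0,0,0,0.35],
    [0,0,0,0,0,0,0.35],
    [0,0,-0.2,0,0,0,0.35],
    [0,0,-0.45,0,0,0,0.35],
    [0,0,-0.7,0,0,0,0.35],
    [1,-0.8,-0.7,0,0,0,0.4],
    [1,-0.8,-0.7,0,0,0,0.4],
    [1,-0.8,-0.7,0,0,0,0.4],
    [1,-0.8,-0.7,0,0,0,0.4],
    [1,-0.8,-0.7,0,0,0,0.4],
    [1,-0.8,-0.7,0,0,0,0.4]
  ]
}}

```text
time_s: 12.05
tool_pos: [0.4948, -0.0092, 0.424]
tool_rot: [179.8, 0.1, 90.5]
force: [0.1, 0.5, 0.5]
grip_width: 0.035
grasp_force: 0.0
```

I made a slip: the first row held a stale offset. I'll check the lid, then go on to look at the lamp knob.

>>> {"api": "apply_moves", "payload": {
  "moves": [
    [0.5,0,0.1,0,0,0,0.4],
    [0.5,0,0.1,0,0,0,0.4],
    [0.5,0,0.1,0,0,0,0.4],
    [0.5,0,0.1,0,0,0,0.4]
  ]
}}

```text
time_s: 12.45
tool_pos: [0.4975, 0.0853, 0.4021]
tool_rot: [180.0, 0.0, 90.2]
force: [-0.6, -0.0, 0.5]
grip_width: 0.0348
grasp_force: 0.0
```

Run:
```python
from h import *
np.set_printoptions(precision=4,suppress=True)
c=viewer.get_calibration('wrist');w=snap('wrist','w4');t=snap('top','t4');s=snap('scene','s4')
for d in boxes_of('wrist','lamp_grip')[:3]: print('lg',d['location'],round(d['conf'],2),at(c,d['location'],.325))
for d in boxes_of('wrist','pot1')[:6]: print('pot',d['location'],round(d['conf'],2),at(c,d['location'],.06))
o=env.get_obs();print(o['tool_pos'],o['tool_rot'],o['qpos'],o['force'])
v=np.hstack([cv2.resize(w,(400,300)),cv2.resize(s[150:420,200:560],(400,300))])
cv2.imwrite('pics/v4.png',v[...,::-1])
```

```text
lg [259.5, 241.4] 0.65 [0.4518 0.0909 0.325 ]
lg [377.7, 55.2] 0.59 [0.533  0.2144 0.325 ]
pot [502.2, 255.9] 0.98 [ 0.7836 -0.0062  0.06  ]
pot [445.9, 173.2] 0.97 [0.6818 0.1214 0.06  ]
pot [278.3, 183.3] 0.93 [0.435  0.1062 0.06  ]
pot [278.3, 82.7] 0.88 [0.4393 0.2429 0.06  ]
[0.4984 0.0823 0.402 ] [179.987    0.0106  89.796 ] [ 28.8743   0.7039 -41.3113  83.4816   0.4804  95.9791 -12.5887] [0.2735 0.7707 0.0588]
```

View pics/v4.png

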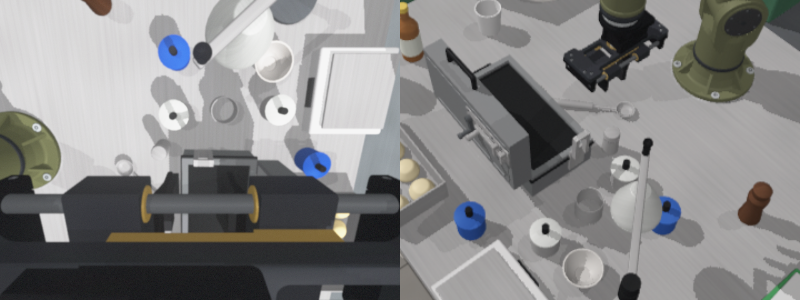

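The lid stands open. The lamp ball is at about (325,83) in the wrist view.

Run:
```python
from h import *
c=viewer.get_calibration('wrist')
im=cv2.imread('pics/w4.png')
g=im[60:115,300:350].max(2)<60
ys,xs=np.nonzero(g);print(len(xs),xs.mean()+300,ys.mean()+60,xs.min()+300,xs.max()+300,ys.min()+60,ys.max()+60)
for p in [(325,83),(xs.mean()+300,ys.mean()+60)]:
  print(at(c,p,.331))
```

```text
<stdin>:5: RuntimeWarning: Mean of empty slice.
  ret = ret.dtype.type(ret / rcount)
Traceback (most recent call last):
ValueError: zero-size array to reduction operation minimum which has no identity
```

Run:
```python
from h import *
c=viewer.get_calibration('wrist')
im=cv2.imread('pics/w4.png').max(2)
g=(im[60:115,295:360]<95).astype(np.uint8)
n,l,st,ce=cv2.connectedComponentsWithStats(g);i=1+st[1:,4].argmax()
p=ce[i]+[295,60];print(st[i],p)
for q in [(325,83),p]: print(at(c,q,.329))
```

```text
[ 14   8  30  35 766] [323.52088773  84.11749347]
[0.500891   0.19445714 0.329     ]
[0.49994294 0.19380462 0.329     ]
```

>>> {"api": "apply_moves", "payload": {
  "moves": [
    [0.5,0.01,0,0,0,0,0.45],
    [0.565,0.01,0,0,0,0,0.45],
    [0.565,0.01,0.1,0,0,0,0.45],
    [0.565,0.01,0.3,0,0,0,0.45],
    [0.565,0.01,0.48,0,0,0,0.45],
    [0.565,0.01,0.48,0,0,0,0.45],
    [0.565,0.01,0.48,0,0,0,0],
    [0.565,0.01,0.48,0,0,0,0],
    [0.565,0.01,0.48,0,0,0,0],
    [0.565,0.01,0.48,0,0,0,0]
  ],
  "grip_force": 12
}}

```text
time_s: 13.7
tool_pos: [0.5003, 0.1972, 0.3074]
tool_rot: [179.9, -0.0, 90.0]
force: [-2.9, -2.9, 0.3]
grip_width: 0.0149
grasp_force: 1.5
```

Run:
```python
from h import *
t=viewer.get_calibration('top')
# post top in top image, arm direction from image t4
print([at(t,(22/2.8+160,130/2.8+120),z) for z in (.3,.34)])
g=np.array([.5009,.1955])
for a0 in [-140,-138,-135]:
    pass
o=env.get_obs();g=o['tool_pos'][:2];print(g,o['grip_width'])
post0=np.array([.6955,.3646]);u=(g-post0)/np.linalg.norm(g-post0);post=g-.27*u;print('post',post,np.degrees(np.arctan2(u[1],u[0])))
a0=np.arctan2(u[1],u[0])
for th in np.arange(.1,1.3,.1):
    q=post+.27*np.array([np.cos(a0-th),np.sin(a0-th)])-g
    print(round(th,2),'dy,dx /0.2:',np.round(q[::-1]/.2,3))
```

```text
[array([0.70097002, 0.3697468 , 0.3       ]), array([0.69011244, 0.35943323, 0.34      ])]
[0.5003342  0.19716379] 0.014945227223726489
post [0.705255   0.37296899] -139.3731203917142
0.1 dy,dx /0.2: [ 0.107 -0.083]
0.2 dy,dx /0.2: [ 0.221 -0.154]
0.3 dy,dx /0.2: [ 0.342 -0.214]
0.4 dy,dx /0.2: [ 0.468 -0.261]
0.5 dy,dx /0.2: [ 0.599 -0.296]
0.6 dy,dx /0.2: [ 0.732 -0.317]
0.7 dy,dx /0.2: [ 0.867 -0.325]
0.8 dy,dx /0.2: [ 1.002 -0.32 ]
0.9 dy,dx /0.2: [ 1.135 -0.301]
1.0 dy,dx /0.2: [ 1.266 -0.269]
1.1 dy,dx /0.2: [ 1.393 -0.224]
1.2 dy,dx /0.2: [ 1.515 -0.166]
```

>>> {"api": "apply_moves", "payload": {
  "moves": [
    [0.107,-0.083,0,0,0,0,0],
    [0.221,-0.154,0,0,0,0,0],
    [0.342,-0.214,0,0,0,0,0],
    [0.468,-0.261,0,0,0,0,0],
    [0.599,-0.296,0,0,0,0,0],
    [0.732,-0.317,0,0,0,0,0],
    [0.867,-0.325,0,0,0,0,0],
    [0.867,-0.325,0,0,0,0,0]
  ]
}}

```text
time_s: 14.5
tool_pos: [0.4341, 0.3748, 0.307]
tool_rot: [179.9, -0.3, 90.3]
force: [-1.3, 0.5, 3.2]
grip_width: 0.0147
grasp_force: 12.0
```

>>> {"api": "apply_moves", "payload": {
  "moves": [
    [0.135,0.005,0,0,0,0,0],
    [0.268,0.024,0,0,0,0,0],
    [0.399,0.056,0,0,0,0,0],
    [0.42,0.065,0,0,0,0,0],
    [0.42,0.065,0,0,0,0,0]
  ]
}}

```text
time_s: 15.0
tool_pos: [0.4454, 0.457, 0.3067]
tool_rot: [-179.8, -0.2, 90.2]
force: [-5.0, 2.6, 2.3]
grip_width: 0.0146
grasp_force: 12.0
```

>>> {"api": "apply_moves", "payload": {
  "moves": [
    [0.03,0.012,0,0,0,0,0],
    [0.06,0.025,0,0,0,0,0],
    [0.09,0.038,0,0,0,0,0],
    [0.09,0.038,0,0,0,0,0]
  ]
}}

```text
time_s: 15.4
tool_pos: [0.4502, 0.4724, 0.3065]
tool_rot: [-179.5, 0.2, 90.2]
force: [-12.4, -3.1, 4.7]
grip_width: 0.0146
grasp_force: 12.0
```

>>> {"api": "apply_moves", "payload": {
  "moves": [
    [0.03,0.0,0,0,0,0,0],
    [0.06,0.005,0,0,0,0,0],
    [0.06,0.005,0,0,0,0,0]
  ]
}}

```text
time_s: 15.7
tool_pos: [0.4554, 0.4846, 0.3059]
tool_rot: [-179.9, 0.0, 90.1]
force: [-1.4, 1.2, -0.3]
grip_width: 0.0039
grasp_force: 0.7
```

Run:
```python
from h import *
s=snap('scene','s5');t=snap('top','t5')
v=np.hstack([cv2.resize(s[220:480,340:640],(400,347)),cv2.resize(t[140:300,120:304],(400,347))])
cv2.imwrite('pics/v5.png',v[...,::-1])
```

```text
(no output)
```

View pics/v5.png

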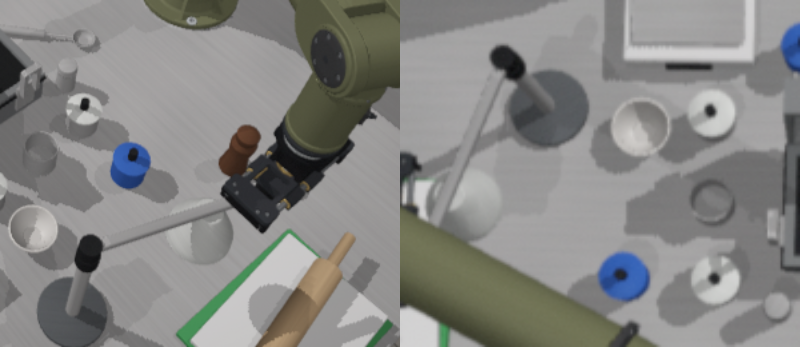

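>>> {"api": "apply_moves", "payload": {
  "moves": [
    [0,0,-0.2,0,0,0,0],
    [0,0,-0.45,0,0,0,0],
    [-0.2,0,-0.45,0,0,0,0],
    [-0.45,0,-0.45,0,0,0,0],
    [-0.45,0,-0.45,0,0,0,0],
    [-0.45,0,-0.45,0,0,0,0]
  ]
}}

```text
time_s: 16.4
tool_pos: [0.4593, 0.3912, 0.3964]
tool_rot: [179.9, 0.1, 89.6]
force: [0.4, 0.5, 0.3]
grip_width: 0.0003
grasp_force: 0.0
```

Run:
```python
from h import *
c=viewer.get_calibration('wrist');w=snap('wrist','w6')
for d in boxes_of('wrist','lamp_grip')[:3]: print('lg',d['location'],round(d['conf'],2),at(c,d['location'],.329))
o=env.get_obs();print(o['tool_pos'])
cv2.imwrite('pics/w6c.png',w[:300,150:550,::-1])
```

```text
[0.45701949 0.39439439 0.39621252]
```

View pics/w6c.png

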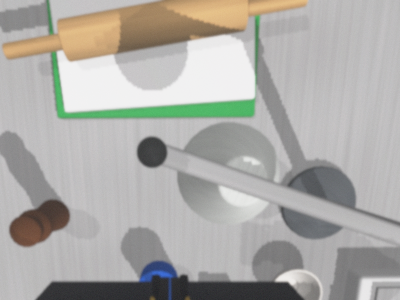

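Run:
```python
from h import *
c=viewer.get_calibration('wrist');p=at(c,(301.5,152),.331);print(p)
post=np.array([.7053,.373]);v=p[:2]-post;print(np.linalg.norm(v),-139.4-(np.degrees(np.arctan2(v[1],v[0]))-360))
```

```text
[0.44397611 0.46407994 0.331     ]
0.2767412661049285 59.815119660544156
```

>>> {"api": "apply_moves", "payload": {
  "moves": [
    [0.18,-0.055,0.2,0,0,0,0],
    [0.18,-0.055,0.45,0,0,0,0],
    [0.18,-0.055,0.45,0,0,0,0],
    [0.25,-0.055,0.45,0,0,0,0],
    [0.28,-0.055,0.45,0,0,0,0],
    [0.3,-0.055,0.45,0,0,0,0],
    [0.3,-0.055,0.45,0,0,0,0]
  ]
}}

```text
time_s: 17.2
tool_pos: [0.4462, 0.4487, 0.3065]
tool_rot: [-179.8, 0.8, 89.8]
force: [-4.8, -15.6, 2.6]
grip_width: 0.0005
grasp_force: 7.6
```

>>> {"api": "apply_moves", "payload": {
  "moves": [
    [-0.1,0,0,0,0,0,0.1],
    [-0.1,0,-0.25,0,0,0,0.45],
    [-0.1,0,-0.5,0,0,0,0.45],
    [-1,0.25,-0.6,0,0,-1,0.45],
    [-1,0.25,-0.6,0,0,-1,0.45],
    [-1,0.25,-0.6,0,0,-1,0.45],
    [-1,0.25,-0.6,0,0,-1,0.45],
    [-1,0.25,-0.6,0,0,-1,0.45],
    [-1,0.25,-0.6,0,0,-1,0.45],
    [-1,0.25,-0.6,0,0,-1,0.45],
    [-1,0.25,-0.6,0,0,-1,0.45],
    [-1,0.25,-0.6,0,0,-1,0.45],
    [-1,0.25,-0.6,0,0,-1,0.45],
    [-1,0.25,-0.6,0,0,-1,0.45]
  ]
}}

```text
time_s: 18.6
tool_pos: [0.496, 0.2552, 0.4284]
tool_rot: [179.9, 0.1, 176.2]
force: [-0.8, -0.7, 0.0]
grip_width: 0.039
grasp_force: 0.0
```

>>> {"api": "apply_moves", "payload": {
  "moves": [
    [0,-0.3,0.1,0,0,-0.048,0.45],
    [0,-0.7,0.1,0,0,-0.048,0.45],
    [0,-0.7,0.1,0,0,-0.048,0.45],
    [0,-0.7,0.1,0,0,-0.048,0.45]
  ]
}}

```text
time_s: 19.0
tool_pos: [0.4875, 0.1056, 0.4077]
tool_rot: [-179.7, 0.2, 179.1]
force: [-0.3, -0.7, 0.3]
grip_width: 0.0393
grasp_force: 0.0
```

```bash
cat > pots.py <<'E'
from h import *
np.set_printoptions(precision=4,suppress=True)
o=env.get_obs();print(o['tool_pos'],o['tool_rot'],o['qpos'][6])
def knob(cam,save=None):
    c=viewer.get_calibration(cam);im=viewer.read_camera(cam)
    if save: cv2.imwrite('pics/'+save+'.png',im[...,::-1])
    r=[]
    for d in masks_of(cam,'pot1'):
        m=cv2.erode(d['pixels'].astype(np.uint8),np.ones((3,3)));g=im.max(2)
        if m.sum()<30: continue
        col=np.median(im[m>0],0)
        th=0.5*np.median(g[m>0]) if cam!='x' else 60
        k=((g<min(th,70))&(cv2.morphologyEx(d['pixels'].astype(np.uint8),cv2.MORPH_CLOSE,np.ones((9,9)))>0)).astype(np.uint8)
        n,l,st,ce=cv2.connectedComponentsWithStats(k)
        if n<2: print(cam,'noknob',d['location'],col);continue
        i=1+st[1:,4].argmax();print(cam,round(d['conf'],2),'loc',np.round(d['location']),'col',col,'A',st[i,4],'px',ce[i],'P',at(c,ce[i],.082))
if __name__=='__main__':
    for cam in ['top','scene','wrist']: knob(cam,'p_'+cam+str(int(o['time_s'])))
E
python3 pots.py
```

```text
[0.4875 0.1056 0.4077] [-179.6996    0.178   179.144 ] 74.06704682074184
top 0.72 loc [220. 270.] col [ 50.   91.  170.5] A 16 px [220.9375 266.3125] P [0.4383 0.2418 0.082 ]
top 0.66 loc [264. 192.] col [190. 192. 190.] A 15 px [262.2667 190.8   ] P [0.6835 0.1183 0.082 ]
top 0.59 loc [305. 156.] col [ 47.  86. 161.] A 18 px [305.3333 159.    ] P [ 0.7909 -0.0183  0.082 ]
scene 0.93 loc [403. 304.] col [159. 159. 157.] A 47 px [403.1064 297.8511] P [0.4398 0.1105 0.082 ]
scene 0.9 loc [440. 344.] col [ 51.  90. 166.] A 52 px [439.2692 335.6731] P [0.4445 0.2463 0.082 ]
scene 0.62 loc [264. 348.] col [ 46.  82. 154.] A 52 px [261.7308 340.3654] P [ 0.7954 -0.0141  0.082 ]
wrist noknob [403.9, 164.9] [ 78. 135. 240.]
wrist noknob [312.4, 163.6] [244. 244. 244.]
wrist noknob [320.2, 300.1] [176. 177. 175.]
```

Run:
```python
from h import *
c=viewer.get_calibration('wrist');im=cv2.imread('pics/p_wrist19.png').max(2)
w=im[100:230,255:370]<110
n,l,st,ce=cv2.connectedComponentsWithStats(w.astype(np.uint8))
for i in range(1,n):
    if 60<st[i,4]<3000: print(st[i],ce[i]+[255,100],at(c,ce[i]+[255,100],.082))
print(at(c,(312.4,163.6),.055),c['position'],c['orientation'])
```

```text
[54 60  9 10 70] [313.2        164.91428571] [0.4335772  0.10652092 0.082     ]
[0.43293968 0.10479964 0.055     ] [0.41077286 0.11613432 0.56917687] [-15.56693968   0.10300229  90.25848384]
```

```bash
cat > plan.py <<'E'
import sys
from h import *
np.set_printoptions(precision=3,suppress=True)
o=env.get_obs();print(o['tool_pos'],o['tool_rot'],o['force'],o['grip_width'])
for a in sys.argv[1:]: 
    print(a,to([float(x) for x in a.split(',')]))
E
python3 plan.py .434,.1065,.2 .434,.1065,.069
```

```text
[0.486 0.117 0.407] [ 179.953    0.076 -179.687] [ 0.104 -0.054 -0.809] 0.039194675920559856
.434,.1065,.2 [ 0.259 -0.054  1.034]
.434,.1065,.069 [ 0.26  -0.054  1.689]
```

>>> {"api": "apply_moves", "payload": {
  "moves": [
    [0.26,-0.054,0.2,0,0,0,0.45],
    [0.26,-0.054,0.5,0,0,0,0.45],
    [0.26,-0.054,0.75,0,0,0,0.45],
    [0.26,-0.054,1,0,0,0,0.45],
    [0.26,-0.054,1,0,0,0,0.45],
    [0.26,-0.054,1,0,0,0,0.45],
    [0.26,-0.054,1,0,0,0,0.45]
  ],
  "grip_force": 25
}}

```text
time_s: 20.0
tool_pos: [0.434, 0.1056, 0.207]
tool_rot: [179.9, 0.0, -179.8]
force: [0.7, 0.6, -0.0]
grip_width: 0.0392
grasp_force: 0.0
```

>>> {"api": "apply_moves", "payload": {
  "moves": [
    [0,0,0.2,0,0,0,0.45],
    [0,0,0.4,0,0,0,0.45],
    [0,0,0.6,0,0,0,0.45],
    [0,0,0.68,0,0,0,0.45],
    [0,0,0.68,0,0,0,0.45],
    [0,0,0.68,0,0,0,0],
    [0,0,0.68,0,0,0,0],
    [0,0,0.68,0,0,0,0],
    [0,0,0.68,0,0,0,0]
  ]
}}

```text
time_s: 20.9
tool_pos: [0.4348, 0.1041, 0.0711]
tool_rot: [-179.9, 0.2, -180.0]
force: [0.2, -0.4, -2.5]
grip_width: 0.0162
grasp_force: 24.9
```

>>> {"api": "apply_moves", "payload": {
  "moves": [
    [0,0,-0.1,0,0,0,0],
    [0,0,-0.3,0,0,0,0],
    [0,0,-0.5,0,0,0,0],
    [0,0,-0.7,0,0,0,0],
    [0,0,-0.9,0,0,0,0],
    [-0.1,-0.1,-1,0,0,0,0],
    [-0.2,-0.25,-1,0,0,0,0],
    [-0.35,-0.45,-1,0,0,0,0],
    [-0.5,-0.65,-1,0,0,0,0],
    [-0.54,-0.85,-1,0,0,0,0],
    [-0.54,-1,-1,0,0,0,0],
    [-0.54,-1,-1,0,0,0,0]
  ]
}}

```text
time_s: 22.1
tool_pos: [0.5412, -0.103, 0.2688]
tool_rot: [-180.0, -0.1, 179.5]
force: [-1.1, 0.4, -2.0]
grip_width: 0.0161
grasp_force: 25.0
```

>>> {"api": "apply_moves", "payload": {
  "moves": [
    [0,-0.2,0,0,0,0,0],
    [0,-0.4,0,0,0,0,0],
    [0,-0.57,0,0,0,0,0],
    [0,-0.57,0,0,0,0,0]
  ]
}}

```text
time_s: 22.5
tool_pos: [0.5402, -0.2173, 0.2692]
tool_rot: [-179.8, -0.1, 179.5]
force: [-0.5, -0.6, -2.9]
grip_width: 0.0162
grasp_force: 25.0
```

```bash
python3 plan.py .543,-.21,.089
python3 - <<'E'
from h import *
t=snap('top','t7');s=snap('scene','s7')
v=np.hstack([cv2.resize(t[150:310,240:440],(400,320)),cv2.resize(s[140:340,220:470],(400,320))])
cv2.imwrite('pics/v7.png',v[...,::-1])
E
```

```text
[ 0.54  -0.217  0.269] [-179.847   -0.091  179.482] [-0.503 -0.566 -2.902] 0.016184722793244205
.543,-.21,.089 [-0.015  0.039  0.901]
```

View pics/v7.png

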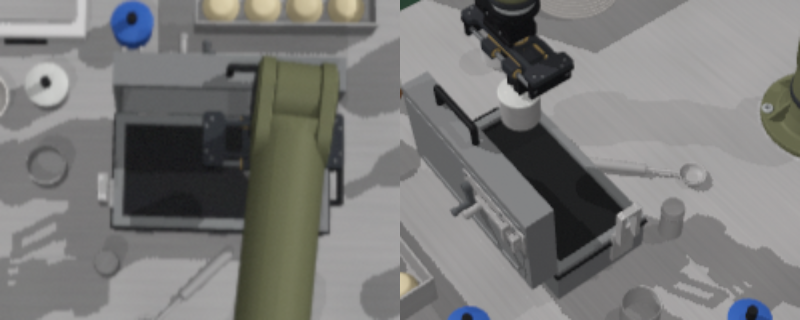

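>>> {"api": "apply_moves", "payload": {
  "moves": [
    [-0.01,0.03,0.2,0,0,0,0],
    [-0.01,0.03,0.4,0,0,0,0],
    [-0.01,0.03,0.6,0,0,0,0],
    [-0.01,0.03,0.75,0,0,0,0],
    [-0.01,0.03,0.85,0,0,0,0],
    [-0.01,0.03,0.89,0,0,0,0],
    [-0.01,0.03,0.91,0,0,0,0],
    [-0.01,0.03,0.915,0,0,0,0]
  ]
}}

```text
time_s: 23.4
tool_pos: [0.5445, -0.2034, 0.0879]
tool_rot: [-180.0, 0.1, -179.9]
force: [0.7, -0.8, -2.1]
grip_width: 0.0166
grasp_force: 25.0
```

>>> {"api": "apply_moves", "payload": {
  "moves": [
    [0,0,0.008,0,0,0,0],
    [0,0,0.014,0,0,0,0],
    [0,0,0.014,0,0,0,0]
  ]
}}

```text
time_s: 23.7
tool_pos: [0.5449, -0.2038, 0.0855]
tool_rot: [-180.0, 0.1, -179.9]
force: [-0.5, 1.4, 4.0]
grip_width: 0.0163
grasp_force: 25.0
```

>>> {"api": "apply_moves", "payload": {
  "moves": [
    [0,0,0,0,0,0,0.3],
    [0,0,0,0,0,0,0.45],
    [0,0,-0.15,0,0,0,0.45],
    [0,0,-0.4,0,0,0,0.45],
    [0,0,-0.65,0,0,0,0.45],
    [0,0,-0.9,0,0,0,0.45],
    [0,0.25,-1,0,0,0,0.45],
    [0,0.5,-1,0,0,0,0.45],
    [0,0.75,-1,0,0,0,0.45],
    [0,1,-1,0,0,0,0.45],
    [0,1,-1,0,0,0,0.45]
  ]
}}

```text
time_s: 24.8
tool_pos: [0.5428, 0.005, 0.2851]
tool_rot: [179.9, 0.1, -179.3]
force: [0.5, 0.9, 0.7]
grip_width: 0.0391
grasp_force: 0.0
```

>>> {"api": "apply_moves", "payload": {
  "moves": [
    [0,0.25,0,0,0,0,0.45],
    [0,0.5,0,0,0,0,0.45],
    [-0.2,0.61,0,0,0,0,0.45],
    [-0.4,0.61,0,0,0,0,0.45],
    [-0.45,0.61,0,0,0,0,0.45],
    [-0.45,0.61,0,0,0,0,0.45]
  ]
}}

```text
time_s: 25.4
tool_pos: [0.6345, 0.1174, 0.2827]
tool_rot: [179.9, -0.1, 180.0]
force: [-0.5, 0.9, -0.1]
grip_width: 0.0389
grasp_force: 0.0
```

```bash
python3 pots.py; python3 plan.py .683,.119,.069;python3 - <<'E'
from h import *
c=viewer.get_calibration('wrist');im=viewer.read_camera('wrist');cv2.imwrite('pics/w8.png',im[...,::-1])
for d in boxes_of('wrist','pot1'): print(d['location'],round(d['conf'],2),at(c,d['location'],.055),im[int(d['location'][1]),int(d['location'][0])])
E
```

```text
[0.6345 0.1174 0.2827] [179.9274  -0.1374 179.9797] 59.96573427486275
top 0.97 loc [220. 270.] col [ 53.  96. 175.] A 15 px [221.0667 266.4   ] P [0.438  0.2414 0.082 ]
top 0.84 loc [304. 160.] col [ 48.  87. 162.] A 18 px [305.3333 159.    ] P [ 0.7909 -0.0183  0.082 ]
top 0.81 loc [362. 237.] col [180.5 182.  179. ] A 13 px [362.6154 234.3846] P [ 0.546  -0.2042  0.082 ]
scene 0.89 loc [262. 345.] col [ 46.  81. 154.] A 52 px [261.7308 340.3654] P [ 0.7954 -0.0141  0.082 ]
scene 0.85 loc [438. 346.] col [ 51.  90. 166.] A 52 px [439.2692 335.6731] P [0.4445 0.2463 0.082 ]
scene 0.61 loc [329. 364.] col [193. 193. 190.] A 49 px [330.4694 355.9184] P [0.6892 0.1229 0.082 ]
scene 0.55 loc [304. 240.] col [161. 161. 159.] A 38 px [297.8947 240.5   ] P [ 0.5416 -0.2079  0.082 ]
wrist 0.76 loc [ 19. 137.] col [212. 214. 212.] A 211 px [  7.218  133.8436] P [ 0.5434 -0.2074  0.082 ]
wrist noknob [438.9, 30.6] [ 72. 135. 242.]
wrist noknob [321.4, 255.7] [246. 246. 246.]
[0.633 0.118 0.285] [-179.921    0.06  -179.979] [ 0.088 -0.477 -0.142] 0.03908733134382946
.683,.119,.069 [-0.249  0.009  1.08 ]
[439.6, 33.3] 0.86 [0.4443623  0.23915711 0.055     ] [ 73 136 242]
[22.3, 135.4] 0.76 [ 0.54420817 -0.21542383  0.055     ] [210 212 210]
[322.7, 254.7] 0.66 [0.68336075 0.11934577 0.055     ] [98 99 98]
[241.1, 301.9] 0.41 [0.74637935 0.01570381 0.055     ] [ 77  92 135]
```

>>> {"api": "apply_moves", "payload": {
  "moves": [
    [-0.2,0.008,0,0,0,0,0.45],
    [-0.25,0.008,0.2,0,0,0,0.45],
    [-0.25,0.008,0.45,0,0,0,0.45],
    [-0.25,0.008,0.7,0,0,0,0.45],
    [-0.25,0.008,0.8,0,0,0,0.45],
    [-0.25,0.008,0.8,0,0,0,0.45]
  ]
}}

```text
time_s: 26.4
tool_pos: [0.6812, 0.1181, 0.1201]
tool_rot: [-179.9, -0.4, -180.0]
force: [-0.3, 0.0, 0.1]
grip_width: 0.0392
grasp_force: 0.0
```

>>> {"api": "apply_moves", "payload": {
  "moves": [
    [0,0,0.15,0,0,0,0.45],
    [0,0,0.27,0,0,0,0.45],
    [0,0,0.27,0,0,0,0.45],
    [0,0,0.27,0,0,0,0],
    [0,0,0.27,0,0,0,0],
    [0,0,0.27,0,0,0,0],
    [0,0,0.27,0,0,0,0]
  ]
}}

```text
time_s: 27.1
tool_pos: [0.6844, 0.1201, 0.0717]
tool_rot: [180.0, 0.1, -180.0]
force: [0.6, -0.1, 2.1]
grip_width: 0.0159
grasp_force: 25.0
```

>>> {"api": "apply_moves", "payload": {
  "moves": [
    [0,0,-0.1,0,0,0,0],
    [0,0,-0.3,0,0,0,0],
    [0,0,-0.5,0,0,0,0],
    [0,0,-0.7,0,0,0,0],
    [0.1,0,-0.9,0,0,0,0],
    [0.3,0,-1,0,0,0,0],
    [0.5,0,-1,0,0,0,0],
    [0.7,0,-1,0,0,0,0],
    [0.705,-0.15,-1,0,0,0,0],
    [0.705,-0.35,-1,0,0,0,0],
    [0.705,-0.55,-1,0,0,0,0],
    [0.705,-0.75,-1,0,0,0,0],
    [0.705,-0.95,-1,0,0,0,0],
    [0.705,-1,-1,0,0,0,0]
  ]
}}

```text
time_s: 28.5
tool_pos: [0.5422, -0.0868, 0.2707]
tool_rot: [-179.8, -0.0, 179.6]
force: [0.5, -0.6, -1.6]
grip_width: 0.016
grasp_force: 25.0
```

>>> {"api": "apply_moves", "payload": {
  "moves": [
    [0,-0.1,0.05,0,0,0,0],
    [0,-0.19,0.2,0,0,0,0],
    [0,-0.19,0.4,0,0,0,0],
    [0,-0.19,0.55,0,0,0,0],
    [0,-0.19,0.7,0,0,0,0],
    [0,-0.19,0.8,0,0,0,0],
    [0,-0.19,0.88,0,0,0,0],
    [0,-0.19,0.9,0,0,0,0],
    [0,-0.19,0.9,0,0,0,0]
  ]
}}

```text
time_s: 29.4
tool_pos: [0.5428, -0.1179, 0.0901]
tool_rot: [180.0, -0.0, -179.9]
force: [0.2, -0.1, -1.6]
grip_width: 0.0164
grasp_force: 25.0
```

>>> {"api": "apply_moves", "payload": {
  "moves": [
    [0,0,0.01,0,0,0,0],
    [0,0,0.018,0,0,0,0],
    [0,0,0.022,0,0,0,0],
    [0,0,0.022,0,0,0,0]
  ]
}}

```text
time_s: 29.8
tool_pos: [0.5433, -0.1185, 0.0867]
tool_rot: [-180.0, 0.1, -180.0]
force: [-1.3, 0.5, 4.3]
grip_width: 0.0157
grasp_force: 25.0
```

>>> {"api": "apply_moves", "payload": {
  "moves": [
    [0,0,0,0,0,0,0.3],
    [0,0,0,0,0,0,0.45],
    [0,0,-0.15,0,0,0,0.45],
    [0,0,-0.4,0,0,0,0.35],
    [0,0,-0.65,0,0,0,0.35],
    [0,0,-0.9,0,0,0,0.28],
    [0,0,-1,0,0,0,0.28]
  ]
}}

```text
time_s: 30.5
tool_pos: [0.5449, -0.118, 0.2907]
tool_rot: [-179.9, 0.4, -179.9]
force: [1.5, 0.8, 1.0]
grip_width: 0.0259
grasp_force: 0.0
```

>>> {"api": "apply_moves", "payload": {
  "moves": [
    [0,0,-0.25,0,0,0,0.28],
    [0,0,-0.5,0,0,0.15,0.28],
    [0,-0.2,-0.6,0,0,1,0.28],
    [0,-0.4,-0.6,0,0,1,0.28],
    [0,-0.6,-0.6,0,0,1,0.28],
    [0,-0.8,-0.6,0,0,1,0.28],
    [0,-0.8,-0.6,0,0,1,0.28],
    [0,-0.8,-0.6,0,0,1,0.28],
    [0,-0.8,-0.6,0,0,1,0.28],
    [0,-0.8,-0.6,0,0,1,0.28],
    [0,-0.8,-0.6,0,0,1,0.28],
    [0,-0.8,-0.6,0,0,1,0.28]
  ]
}}

```text
time_s: 31.7
tool_pos: [0.543, -0.2784, 0.4057]
tool_rot: [180.0, 0.0, 94.1]
force: [0.5, -0.8, -0.5]
grip_width: 0.0245
grasp_force: 0.0
```

>>> {"api": "apply_moves", "payload": {
  "moves": [
    [0,0,0,0,0,0.047,0.28],
    [0,0,0,0,0,0.047,0.28],
    [0,0,0,0,0,0.047,0.28]
  ]
}}

```text
time_s: 32.0
tool_pos: [0.5429, -0.2784, 0.4056]
tool_rot: [-180.0, 0.0, 90.3]
force: [-0.3, -1.0, 0.2]
grip_width: 0.0243
grasp_force: 0.0
```

```bash
python3 plan.py .66,-.217,.283
python3 - <<'E'
from h import *
w=snap('wrist','w9');c=viewer.get_calibration('wrist');s=snap('scene','s9');snap('top','t9')
for n,z in [('lid_handle',.302)]:
  for d in boxes_of('wrist',n)[:2]: print(n,d['location'],d['conf'],at(c,d['location'],z))
print(proj(c,[.66,-.217,.302]),proj(c,[.66,-.165,.302]))
v=np.hstack([cv2.resize(w,(400,300)),cv2.resize(s[130:430,200:600],(400,300))])
cv2.imwrite('pics/v9.png',v[...,::-1])
E
```

```text
[ 0.543 -0.278  0.406] [-179.996    0.001   90.263] [-0.286 -1.035  0.196] 0.024344147822644255
.66,-.217,.283 [0.304 0.587 0.613]
lid_handle [438.2, 127.6] 0.62 [ 0.629966   -0.19133721  0.302     ]
[473.98862949 162.92182553] [483.05655029  89.52933129]
```

View pics/v9.png

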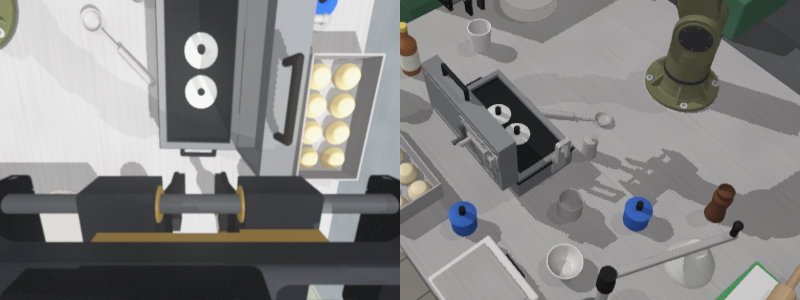

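Both pots stand in the tub, and no other lidded pot is in view. The handle bar is at about (470,158) in the wrist view.

Run:
```python
from h import *
c=viewer.get_calibration('wrist');im=cv2.imread('pics/w9.png').max(2)
for r in (120,140,160,180,200):
    k=np.nonzero(im[r,430:500]<75)[0]+430
    print(r,k.min() if len(k) else 0,k.max() if len(k) else 0, at(c,(k.mean(),r),.304) if len(k) else '')
```

```text
120 467 477 [ 0.65386462 -0.18625722  0.304     ]
140 465 472 [ 0.65298801 -0.20039504  0.304     ]
160 462 473 [ 0.65381404 -0.2149712   0.304     ]
180 459 467 [ 0.65231138 -0.23001208  0.304     ]
200 457 468 [ 0.65340309 -0.24553314  0.304     ]
```

>>> {"api": "apply_moves", "payload": {
  "moves": [
    [0.15,0.25,0,0,0,0,0.32],
    [0.32,0.45,0,0,0,0,0.32],
    [0.322,0.555,0,0,0,0,0.32],
    [0.322,0.555,0.1,0,0,0,0.32],
    [0.322,0.555,0.3,0,0,0,0.3],
    [0.322,0.555,0.5,0,0,0,0.3],
    [0.322,0.555,0.62,0,0,0,0.3],
    [0.322,0.555,0.62,0,0,0,0.3],
    [0.322,0.555,0.62,0,0,0,0],
    [0.322,0.555,0.62,0,0,0,0],
    [0.322,0.555,0.62,0,0,0,0],
    [0.322,0.555,0.62,0,0,0,0]
  ]
}}

```text
time_s: 33.4
tool_pos: [0.656, -0.2138, 0.2842]
tool_rot: [179.6, 0.1, 90.1]
force: [4.2, 0.3, 2.9]
grip_width: 0.0113
grasp_force: 25.0
```

```bash
cat > arc.py <<'E'
from h import *
o=env.get_obs();p=o['tool_pos'];print(p,o['force'],o['grip_width'])
hx,hz=.6315,.085
x,z=p[0],p[2]+.019
f0=np.degrees(np.arctan2(z-hz,-(x-hx)));r=np.hypot(x-hx,z-hz);print('phi',f0,'r',r)
def pos(f): f=np.radians(f);return np.array([hx-.216*np.cos(f),hz+.216*np.sin(f)])
base=pos(f0)
for f in [92,85,78,71,64,57,50]:
    q=(pos(f)-base)/.2;print(f,'x %.3f z(tool) %.3f'%(q[0],-q[1]))
base=pos(50)
for f in [43,36,29,22,16,11,8,6,5]:
    q=(pos(f)-base)/.2;print(f,'x %.3f z(tool) %.3f'%(q[0],-q[1]))
E
python3 arc.py
```

```text
[ 0.65597291 -0.21382549  0.28423033] [4.19459769 0.32540706 2.89783124] 0.011305974964988322
phi 96.39856174379918 r 0.21959826626498916
92 x -0.083 z(tool) -0.006
85 x -0.214 z(tool) -0.003
78 x -0.345 z(tool) 0.017
71 x -0.472 z(tool) 0.052
64 x -0.594 z(tool) 0.103
57 x -0.709 z(tool) 0.168
50 x -0.815 z(tool) 0.246
43 x -0.096 z(tool) 0.091
36 x -0.180 z(tool) 0.193
29 x -0.250 z(tool) 0.304
22 x -0.307 z(tool) 0.423
16 x -0.344 z(tool) 0.530
11 x -0.366 z(tool) 0.621
8 x -0.375 z(tool) 0.677
6 x -0.380 z(tool) 0.714
5 x -0.382 z(tool) 0.733
```

>>> {"api": "apply_moves", "payload": {
  "moves": [
    [0.001,-0.04,-0.004,0,0,0,0],
    [0.001,-0.083,-0.006,0,0,0,0],
    [0.003,-0.214,-0.003,0,0,0,0],
    [0.005,-0.345,0.017,0,0,0,0],
    [0.007,-0.472,0.052,0,0,0,0],
    [0.009,-0.594,0.103,0,0,0,0],
    [0.011,-0.709,0.168,0,0,0,0],
    [0.013,-0.815,0.246,0,0,0,0]
  ]
}}

```text
time_s: 34.2
tool_pos: [0.492, -0.2104, 0.2343]
tool_rot: [179.7, 0.1, 90.1]
force: [5.3, 1.7, 0.7]
grip_width: 0.0106
grasp_force: 25.0
```

>>> {"api": "apply_moves", "payload": {
  "moves": [
    [0.002,-0.096,0.091,0,0,0,0],
    [0.003,-0.18,0.193,0,0,0,0],
    [0.004,-0.25,0.304,0,0,0,0],
    [0.005,-0.307,0.423,0,0,0,0],
    [0.006,-0.344,0.53,0,0,0,0],
    [0.006,-0.366,0.621,0,0,0,0],
    [0.006,-0.375,0.677,0,0,0,0],
    [0.006,-0.38,0.714,0,0,0,0],
    [0.006,-0.382,0.73,0,0,0,0],
    [0.006,-0.382,0.735,0,0,0,0]
  ]
}}

```text
time_s: 35.2
tool_pos: [0.4164, -0.2096, 0.0892]
tool_rot: [180.0, 0.0, 90.1]
force: [-7.0, 8.3, 33.0]
grip_width: 0.011
grasp_force: 25.0
```

>>> {"api": "apply_moves", "payload": {
  "moves": [
    [0,0,-0.01,0,0,0,0.25],
    [0,0,-0.01,0,0,0,0.25],
    [0,0,-0.2,0,0,0,0.28],
    [0,0,-0.45,0,0,0,0.28],
    [0,0,-0.7,0,0,0,0.3],
    [0,0,-0.85,0,0,0,0.35],
    [0.1,0.1,-0.85,0,0,0,0.35],
    [0.2,0.2,-0.85,0,0,0,0.35],
    [0.2,0.2,-0.85,0,0,0,0.35]
  ]
}}

```text
time_s: 36.1
tool_pos: [0.4561, -0.167, 0.2558]
tool_rot: [180.0, -0.1, 90.4]
force: [0.1, 1.3, -0.4]
grip_width: 0.0315
grasp_force: 0.0
```

```bash
python3 plan.py .503,-.097,.21 .503,-.097,.155
python3 - <<'E'
from h import *
w=snap('wrist','w10');c=viewer.get_calibration('wrist');s=snap('scene','s10')
for P in [(.503,-.097,.179),(.537,-.137,.181),(.543,.002,.136),(.504,.0235,.16)]: print(P,proj(c,P))
v=np.hstack([cv2.resize(w[0:300,250:570],(480,450)),cv2.resize(s[170:300,240:332],(318,450))])
cv2.imwrite('pics/v10.png',v[...,::-1])
E
```

```text
[ 0.456 -0.167  0.256] [179.964  -0.056  90.381] [ 0.144  1.305 -0.431] 0.031533856022325744
.503,-.097,.21 [0.348 0.237 0.23 ]
.503,-.097,.155 [0.348 0.237 0.505]
(0.503, -0.097, 0.179) [393.07450758 148.58948599]
(0.537, -0.137, 0.181) [438.1187164 207.3561045]
(0.543, 0.002, 0.136) [444.36837268   7.08203393]
(0.504, 0.0235, 0.16) [400.22263269 -46.83126568]
```

View pics/v10.png

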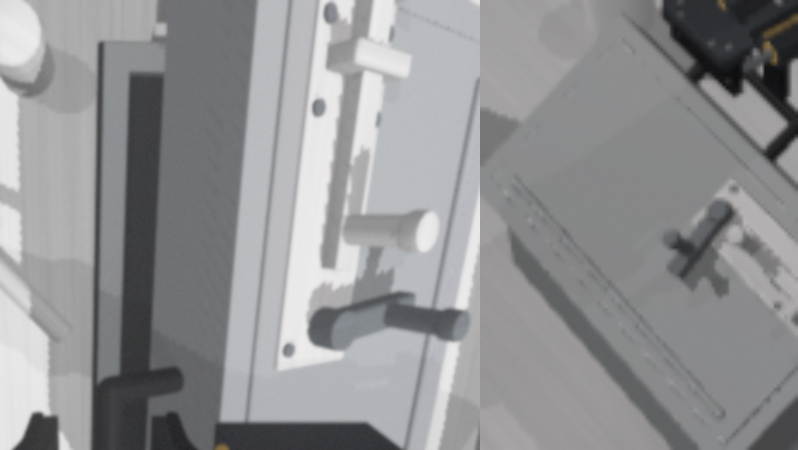

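The lid is not shut: knob and plate lean back, and the bar sits at about φ≈36°. Releasing dragged it up. I'll push it down with closed fingers on the bar.

>>> {"api": "apply_moves", "payload": {
  "moves": [
    [-0.2,0,-0.05,0,0,0,0],
    [-0.215,0,-0.05,0,0,0,0],
    [-0.215,0,-0.05,0,0,0,0],
    [-0.215,0,-0.05,0,0,0,0],
    [-0.215,0,0.1,0,0,0,0],
    [-0.215,0,0.19,0,0,0,0],
    [-0.215,-0.067,0.3,0,0,0,0],
    [-0.215,-0.124,0.42,0,0,0,0],
    [-0.215,-0.16,0.527,0,0,0,0],
    [-0.215,-0.183,0.619,0,0,0,0],
    [-0.215,-0.192,0.675,0,0,0,0]
  ]
}}

```text
time_s: 37.3
tool_pos: [0.4145, -0.2124, 0.1192]
tool_rot: [-179.9, -0.0, 90.1]
force: [-1.0, -0.0, 0.2]
grip_width: -0.0001
grasp_force: 0.6
```

Run:
```python
from h import *
w=snap('wrist','w11');s=snap('scene','s11')
v=np.hstack([cv2.resize(w[0:300,250:570],(400,375)),cv2.resize(s[150:300,220:380],(400,375))])
cv2.imwrite('pics/v11.png',v[...,::-1])
```

```text
(no output)
```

View pics/v11.png

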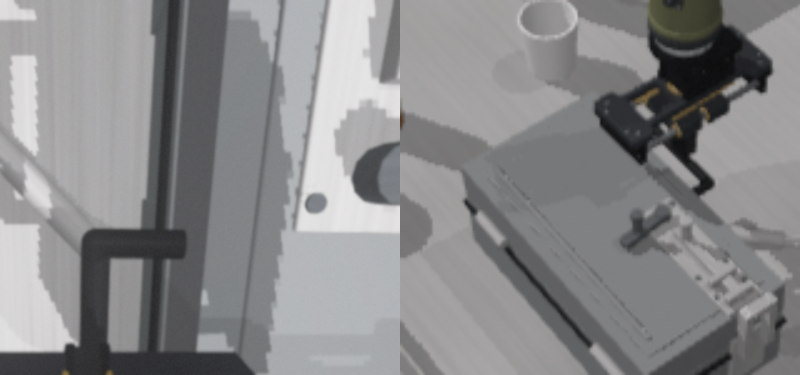

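>>> {"api": "apply_moves", "payload": {
  "moves": [
    [0,0.005,0.02,0,0,0,0],
    [0,0.005,0.035,0,0,0,0],
    [0,0.005,0.045,0,0,0,0],
    [0,0.005,0.05,0,0,0,0]
  ]
}}

```text
time_s: 37.8
tool_pos: [0.4177, -0.2136, 0.1116]
tool_rot: [180.0, 0.0, 90.1]
force: [-3.2, 0.5, 13.1]
grip_width: 0.0005
grasp_force: 6.4
```

>>> {"api": "apply_moves", "payload": {
  "moves": [
    [0,0,0.008,0,0,0,0],
    [0,0,0.008,0,0,0,0]
  ]
}}

```text
time_s: 38.0
tool_pos: [0.4177, -0.2136, 0.1115]
tool_rot: [-180.0, 0.1, 90.1]
force: [-4.9, 3.0, 19.6]
grip_width: 0.0004
grasp_force: 9.6
```

>>> {"api": "apply_moves", "payload": {
  "moves": [
    [0,0,-0.1,0,0,0,0],
    [0,0,-0.3,0,0,0,0],
    [0,0,-0.55,0,0,0,0.3],
    [0.2,0.2,-0.7,0,0,0,0.35],
    [0.2,0.2,-0.7,0,0,0,0.35],
    [0.2,0.2,-0.7,0,0,0,0.35]
  ]
}}

```text
time_s: 38.6
tool_pos: [0.4595, -0.1714, 0.2508]
tool_rot: [179.8, 0.1, 90.3]
force: [-0.6, 0.8, 0.3]
grip_width: 0.0245
grasp_force: 0.0
```

```bash
python3 plan.py .503,-.097,.21 .503,-.097,.155
python3 - <<'E'
from h import *
w=snap('wrist','w12');c=viewer.get_calibration('wrist');g=w.max(2).astype(float)
for P in [(.503,-.097,.179),(.537,-.137,.181),(.4554,0.0,.136),(.4535,-.16,.136),(.504,-.0,.145)]: print(P,proj(c,P))
# check by networks
for n in ['bolt_knob','keeper_knob','lid_handle']:
    for d in boxes_of('wrist',n)[:2]: print(n,d['location'],round(d['conf'],2),at(c,d['location'],.172))
E
```

```text
[ 0.459 -0.171  0.251] [179.79    0.068  90.321] [-0.568  0.807  0.35 ] 0.024515082848952513
.503,-.097,.21 [0.371 0.219 0.204]
.503,-.097,.155 [0.371 0.218 0.479]
(0.503, -0.097, 0.179) [390.46364917 142.33927068]
(0.537, -0.137, 0.181) [436.98169267 202.99686041]
(0.4554, 0.0, 0.136) [ 3.18909551e+02 -1.07604706e-01]
(0.4535, -0.16, 0.136) [316.28845949 221.5644759 ]
(0.504, -0.0, 0.145) [390.24663847  -5.47023949]
bolt_knob [381.7, 102.3] 0.89 [ 0.49711162 -0.07152129  0.172     ]
keeper_knob [406.6, 198.7] 0.6 [ 0.51820386 -0.13540275  0.172     ]
lid_handle [418.6, 140.4] 0.8 [ 0.52349863 -0.09559441  0.172     ]
```

>>> {"api": "apply_moves", "payload": {
  "moves": [
    [0.2,0.15,0,0,0,0,0.38],
    [0.371,0.219,0,0,0,0,0.38],
    [0.371,0.219,0.2,0,0,0,0.38],
    [0.371,0.219,0.4,0,0,0,0.38],
    [0.371,0.219,0.475,0,0,0,0.38],
    [0.371,0.219,0.475,0,0,0,0],
    [0.371,0.219,0.475,0,0,0,0],
    [0.371,0.219,0.475,0,0,0,0],
    [0.371,0.219,0.475,0,0,0,0]
  ],
  "grip_force": 20
}}

```text
time_s: 39.7
tool_pos: [0.5032, -0.0997, 0.1558]
tool_rot: [179.7, 0.1, 90.0]
force: [4.2, -0.4, -0.9]
grip_width: 0.0134
grasp_force: 20.0
```

>>> {"api": "apply_moves", "payload": {
  "moves": [
    [0.05,0,0,0,0,0,0],
    [0.1,0.001,0,0,0,0,0],
    [0.15,0.003,0,0,0,0,0],
    [0.18,0.003,0,0,0,0,0],
    [0.19,0.003,0,0,0,0,0],
    [0.19,0.003,0,0,0,0,0]
  ]
}}

```text
time_s: 40.3
tool_pos: [0.5037, -0.0635, 0.1558]
tool_rot: [179.7, 0.3, 90.0]
force: [5.2, -5.2, 1.4]
grip_width: 0.0136
grasp_force: 20.0
```

>>> {"api": "apply_moves", "payload": {
  "moves": [
    [0.015,0,0,0,0,0,0],
    [0.015,0,0,0,0,0,0]
  ]
}}

```text
time_s: 40.5
tool_pos: [0.5037, -0.0634, 0.1558]
tool_rot: [179.7, 0.5, 89.9]
force: [5.5, -9.6, 1.1]
grip_width: 0.0135
grasp_force: 20.0
```

>>> {"api": "apply_moves", "payload": {
  "moves": [
    [0,0,0,0,0,0,0.35],
    [0,0,0,0,0,0,0.35],
    [0,0,-0.2,0,0,0,0.35],
    [0,0,-0.4,0,0,0,0.35],
    [-0.37,0.175,-0.4,0,0,0,0.4],
    [-0.37,0.175,-0.4,0,0,0,0.4],
    [-0.37,0.175,-0.4,0,0,0,0.4]
  ]
}}

```text
time_s: 41.2
tool_pos: [0.5365, -0.1371, 0.2336]
tool_rot: [-180.0, -0.0, 89.7]
force: [0.0, -0.3, -0.3]
grip_width: 0.0342
grasp_force: 0.0
```

```bash
python3 plan.py .539,-.136,.159
python3 - <<'E'
from h import *
s=snap('scene','s13')
c=viewer.get_calibration('scene')
for P in [(.537,-.137,.173),(.503,-.061,.171),(.5013,-.138,.15)]: print(P,proj(c,P))
for n in ['bolt_knob','keeper_knob']: 
    for d in boxes_of('scene',n)[:2]: print(n,d['location'],round(d['conf'],2))
E
```

```text
[ 0.537 -0.137  0.234] [-179.957   -0.004   89.665] [ 0.03  -0.309 -0.33 ] 0.03417384673974886
.539,-.136,.159 [0.006 0.013 0.373]
(0.537, -0.137, 0.173) [314.26220715 235.16342789]
(0.503, -0.061, 0.171) [342.91054074 247.51657588]
(0.5013, -0.138, 0.15) [324.84302483 233.76407999]
bolt_knob [346.7, 257.3] 0.52
keeper_knob [318.3, 235.7] 0.62
```

>>> {"api": "apply_moves", "payload": {
  "moves": [
    [0.02,0.005,0.15,0,0,0,0.38],
    [0.02,0.005,0.3,0,0,0,0.38],
    [0.02,0.005,0.375,0,0,0,0.38],
    [0.02,0.005,0.375,0,0,0,0],
    [0.02,0.005,0.375,0,0,0,0],
    [0.02,0.005,0.375,0,0,0,0],
    [0.02,0.005,0.375,0,0,0,0]
  ],
  "grip_force": 8
}}

```text
time_s: 42.05
tool_pos: [0.5384, -0.1279, 0.1604]
tool_rot: [179.9, 0.0, 90.1]
force: [0.5, 1.1, 2.4]
grip_width: 0.0132
grasp_force: 8.0
```

>>> {"api": "apply_moves", "payload": {
  "moves": [
    [0.048,-0.015,0,0,0,0,0],
    [0.088,-0.04,0,0,0,0,0],
    [0.12,-0.075,0,0,0,0,0],
    [0.141,-0.116,0,0,0,0,0],
    [0.149,-0.147,0,0,0,0,0],
    [0.152,-0.178,0,0,0,0,0],
    [0.152,-0.18,0,0,0,0,0]
  ]
}}

```text
time_s: 42.75
tool_pos: [0.5038, -0.0879, 0.1607]
tool_rot: [179.7, -0.6, 90.5]
force: [3.4, 16.4, 2.7]
grip_width: 0.0102
grasp_force: 11.2
```

>>> {"api": "apply_moves", "payload": {
  "moves": [
    [0,0,0,0,0,0,0.3],
    [0,0,0,0,0,0,0.4],
    [0,0,-0.2,0,0,0,0.4],
    [-0.07,-0.01,-0.3,0,0,0,0.4],
    [-0.07,-0.01,-0.3,0,0,0,0.4]
  ]
}}

```text
time_s: 43.25
tool_pos: [0.5007, -0.1143, 0.2219]
tool_rot: [179.8, 0.2, 89.9]
force: [0.5, -0.8, 0.1]
grip_width: 0.0336
grasp_force: 0.0
```

```bash
python3 plan.py .502,-.102,.158
python3 - <<'E'
from h import *
s=snap('scene','s14');w=snap('wrist','w14')
s=s[210:290,280:380]
cv2.imwrite('pics/v14.png',cv2.resize(s,(800,600),interpolation=cv2.INTER_CUBIC)[...,::-1])
E
```

```text
[ 0.501 -0.114  0.222] [179.758   0.225  89.858] [ 0.509 -0.77   0.095] 0.03361513826854662
.502,-.102,.158 [0.063 0.005 0.319]
```

>>> {"api": "apply_moves", "payload": {
  "moves": [
    [0.063,0.005,0,0,0,0,0.42],
    [0.063,0.005,0.15,0,0,0,0.42],
    [0.063,0.005,0.31,0,0,0,0.42],
    [0.063,0.005,0.31,0,0,0,0.42],
    [0.063,0.005,0.31,0,0,0,0],
    [0.063,0.005,0.31,0,0,0,0],
    [0.063,0.005,0.31,0,0,0,0],
    [0.063,0.005,0.31,0,0,0,0]
  ]
}}

```text
time_s: 44.15
tool_pos: [0.5028, -0.0991, 0.1585]
tool_rot: [179.7, 0.1, 90.1]
force: [6.1, -0.6, -2.5]
grip_width: 0.0133
grasp_force: 8.0
```

>>> {"api": "apply_moves", "payload": {
  "moves": [
    [0,-0.005,0,0,0,0,0],
    [0,-0.012,0,0,0,0,0],
    [0,-0.018,0,0,0,0,0],
    [0,-0.018,0,0,0,0,0]
  ]
}}

```text
time_s: 44.55
tool_pos: [0.5022, -0.0991, 0.1588]
tool_rot: [179.2, 0.0, 90.1]
force: [13.8, -1.0, -8.8]
grip_width: 0.013
grasp_force: 8.0
```

>>> {"api": "apply_moves", "payload": {
  "moves": [
    [0,0.018,0,0,0,0,0.3],
    [0,0.018,0,0,0,0,0.42],
    [0,0.018,-0.15,0,0,0,0.42],
    [0,0.018,-0.4,0,0,0,0.42],
    [0,0.018,-0.7,0,0,0,0.42],
    [-0.4,-0.2,-0.9,0,0,0,0.42],
    [-0.8,-0.3,-0.9,0,0,0,0.42],
    [-0.9,-0.3,-0.9,0,0,0,0.42],
    [-0.9,-0.3,-0.9,0,0,0,0.42]
  ]
}}

```text
time_s: 45.45
tool_pos: [0.4357, -0.2806, 0.3381]
tool_rot: [-180.0, 0.1, 90.0]
force: [1.0, 0.5, 0.4]
grip_width: 0.0364
grasp_force: 0.0
```

Run:
```python
from h import *
w=snap('wrist','w15');s=snap('scene','s15')
v=np.hstack([cv2.resize(w[0:200,340:500],(400,500),interpolation=cv2.INTER_CUBIC),cv2.resize(s[190:430,260:452],(400,500),interpolation=cv2.INTER_CUBIC)])
cv2.imwrite('pics/v15.png',v[...,::-1])
o=env.get_obs();print(o['force'],o['grip_width'],o['tool_pos'])
```

```text
[-0.38358671  0.34728198 -0.26636499] 0.03658500200205272 [ 0.43285954 -0.28761635  0.33716934]
```

View pics/v15.png

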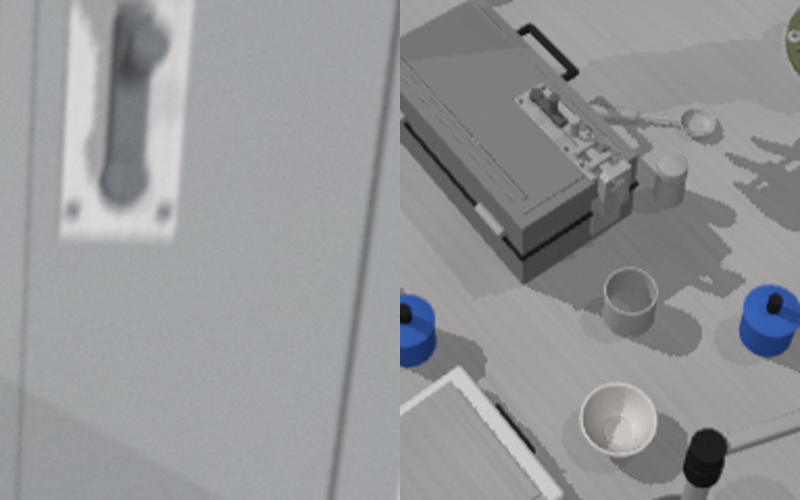

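The lid is shut, the bolt is through the staple, the keeper is in line behind it, and the lamp is aside. I'm handing in.

```bash
python3 -c "
from cell import env
print(env.sign_off())"
```

```text
the job is handed in; nothing more can be done
None
```

I packed both lidded pots and handed the job in at about 45 s: the lid is shut, the bolt home and the keeper behind it, the lamp at its left stop, and the open pot and the rest left alone. Two slips on the way: a stray push on the handle just after opening, and the lid dragged partly open when I first let go, then pushed shut again.

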